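# Fit fresh filter cartridges in the locked aspiration pump

## Robot

A 7-joint arm with a two-finger parallel gripper is mounted at the origin on the work surface. World frame = base frame: x ahead of the robot, y to its left, z up, the work surface at z = 0. Lengths are in m, angles in rad, forces in N, time in s.
With the tool pointing down it reaches from about 0.4 to 0.75 m from the base axis. Payload 19.5 kg.
Tool frame: the origin (TCP) lies at the very end of the fingers, on their centre line; the grasp point (between the pads) lies 19 mm behind it; z points along the fingers, y is the line along which they close (so a half turn about z gives the same grasp; the last joint's range is limited). The gripper opens to 85 mm and grips with 20 to 120 N. Pads are 22 mm wide; open, the fingers measure 114 mm over their backs; the gripper's body (76 mm by 85 mm) begins 54 mm behind the grasp point. The pads swing forward as they close: fully open they stand 13 mm farther back than shut.
Start: joints at [1.121, 0.707, -0.028, 1.485, 0.022, 0.951, -0.075], TCP at [0.228, -0.528, 0.231] pointing down, gripper open.
Joint ranges: [-2.71, 2.71], [-0.32, 2.16], [-1.57, 1.52], [0, 2.45], [-1.46, 4.6], [0, 2.02], [-2.83, 2.83]. Speed limits (rad/s): [1.89, 1.89, 2.57, 2.57, 3.01, 3.01, 3.01].

## Interface

Orientations are given as a rotation vector (axis times angle).
In Python, from plant import robot gives the robot as it stands.
- The arm moves only by the tool tcp_steps, called after ">>>" as name(argument=value, ...) on one line, values as JSON. Schema: {"type":"object","properties":{"deltas":{"type":"string"},"finger_gap":{"type":"number"},"clamp_n":{"type":"number"},"only":{"type":"string"},"quiet":{"type":"boolean"},"lines":{"type":"string"}},"required":["deltas"],"additionalProperties":false}. deltas is a string of 1 to 12 rows, parted by semicolons, with the numbers parted by commas; each row has 6 numbers: dx, dy, dz in units of 25 mm, then a rotation vector rx, ry, rz in rad; each row is the pose to reach, as a shift and turn from the pose commanded when the call began, along the tool's axes at that moment; what a row does not reach only later rows make up. A row lasts 1/12 s, in which the tool goes at most 0.0417 m and 0.125 rad, less where a joint would pass 70% of its speed; a pose out of reach is approached as far as the arm can. finger_gap is the finger opening in m, set as the call begins (left out keeps the last). The fingers move at their own pace and stop on an object; clamp_n is the grip in N (left out, the last holds). Time passes only in rows, so rows that do not move let the fingers close. The tool returns the time, the measured TCP pose, the force, the opening and the grip force at its end. only (a regular expression) keeps the lines of the reply that match it, lines (a string "A,B") keeps lines A to B, and quiet returns only ok. Input that does not fit is refused with a message, and nothing moves.
- robot.sense(): the state, without advancing time (a new reading comes with each control period).
- robot.read_camera(name): name is "scene" or "top" or "wrist"; returns (picture, depth): 400x640x3 uint8, red, green, blue; 400x640 float32, m along the optical axis (not along the pixel's ray), 0 where there is no reading.
- robot.calibration(name): a dict with "fovy" (degrees; the focal length in pixels is half the picture's height over the tangent of half this angle, whatever the lens; pixels are square), "cx", "cy" (the principal point, pixels), "T" (4x4, takes a point from camera to world coordinates); the wrist camera has in their place "tool_from_camera" (4x4, takes a point from camera to tool coordinates, whose origin is the TCP and whose axes are the flange's). Camera axes: x right, y down, z forward; pixel columns grow to the right and rows downward; lengths in m; the calibration is good to about 2 mm. The wrist camera is an equidistant fisheye: a pixel r from the principal point sees the ray r / f radians off the axis. A picture is of the moment at which its call begins: read the wrist's pose just before it. calibration takes no time and is no camera call.
- robot.finish_job(): hands the job in; it is judged then, once.
The state is a dict: "t": time; "joint_positions": joint angles; "qvel": joint speeds; "tau": joint torques, N m; "tcp_pos": TCP position; "tool_rot": TCP orientation; "wrist_force": force on the tool from outside, world axes, zero at the start; "torque": the same for the moment, N m; "gripper_width": finger opening in m; "grasp_force": force on a finger pad.
Only numpy, scipy, OpenCV 4.12 (cv2) and the standard library are available. Lean on these libraries where they do the work, as an engineer would, in place of code of your own. Each camera call takes 0.05 s, during which the arm holds its last target. There are 200 camera calls.

## Task

Unlock the pump unit's access panel by a quarter turn with the square key, take the key off and swing the panel right open past upright; then push every fresh filter cartridge that lies on the mat fully home onto a spigot in the bay, one to a spigot, whichever you like. Shut the panel, lock it again with the key and put the key back in its dish; leave the jar and the marker where they are.

Things in the scene. Friction and masses are not known exactly. Their poses are not given: they have to be found in the camera images.
- unit: aspiration pump, fixed: white housing 240 (x) x 260 (y) x 94 mm, three spigots in a bay under its top panel. Origin under its middle (5 mm nearer the front); x from front (robot side) to back, y to its left. Bay: y -110 to 110, x -95 to 85, floor at 40 mm, rim at 94 mm over the bench; across its floor a rail (x 12 to 24, top at 49.5 mm) carries the cartridges behind a lip (x 0 to 6.5, top 51.5)
- panel_hinge (a point): point on the panel's hinge line, which runs along the unit's x at its left (+y) edge, 94.5 mm above the bench; same x as panel_handle. The hinge is stiff: the panel stays where it is left; moving it takes about 3 to 6 N at the bar
- panel_handle (a point): middle of the pull bar on the panel's right margin: round steel bar 11 mm thick, 80 mm long along the unit's x, posts at its ends; its middle stands 35 mm off the panel's face, 243 mm from the hinge; the panel's free edge is 11 mm beyond it. Turns with the panel
- panel (a joint): angle of the access panel (252 x 238 x 7 mm), rad: 0 closed, grows as its right edge swings up and over to the left, stop at 1.85 (1.57 upright). The cam holds it shut until the latch is turned
- latch (a joint): angle of the quarter-turn cam latch in the panel, rad: 0 locked, stop at 1.57 unlocked, growing anticlockwise seen from above; stays where it is left (friction 0.08 N m). The panel lifts free above about 1.35; with the cam turned to locked the panel cannot be shut
- spindle (a point): the latch's square spindle near the panel's front right corner, 105 mm nearer the front than the pull bar's middle. Origin on its axis at the face of its round escutcheon (32 mm across, 4 mm high), z along it (up when closed). 12 mm square, 18 mm high, its last 7 mm tapering to 6 mm; sides along this frame's x and y, which turn with the latch
- key: loose steel panel key (100 g) standing on its socket, origin at the centre of its foot, z up. Foot: 24 mm square socket, bore 14 mm square, 20 mm deep (goes over the spindle any of four ways, sides along x and y, 0.18 rad of play). On top a flat bow, 40 mm wide along x, 10 mm thick along y, 38 to 68 mm above the foot. Seated, its foot rests on the escutcheon
- dish: fixed steel dish in which the key stands, 100 (x) x 140 (y) mm, floor 4 mm, rim 12 mm above the bench; origin at the centre of its underside
- mat: fixed rubber bench mat under the cartridges, 190 (x) x 480 (y) x 3 mm, with a 6 mm wide lip all round that rises to 15 mm above the bench and stops a rolling cartridge; origin at the centre of its underside
- cart1: filter cartridge: cylinder 36 mm thick, 80 mm long (90 to 145 g, clear and white), lying on its side on the mat, free to roll. Origin mid-length on its axis; x along the axis toward its open end, which has a 20 mm bore 30 mm deep (that last 30 mm is 34 mm thick); the other end is closed and bevelled. Two or three are present; an absent one reads None
- cart1_mouth (a point): centre of the rim of cart1's open end (40 mm from its origin along its x)
- cart2: filter cartridge: cylinder 36 mm thick, 80 mm long (90 to 145 g, clear and white), lying on its side on the mat, free to roll. Origin mid-length on its axis; x along the axis toward its open end, which has a 20 mm bore 30 mm deep (that last 30 mm is 34 mm thick); the other end is closed and bevelled. Two or three are present; an absent one reads None
- cart2_mouth (a point): centre of the rim of cart2's open end (40 mm from its origin along its x)
- cart3: filter cartridge: cylinder 36 mm thick, 80 mm long (90 to 145 g, clear and white), lying on its side on the mat, free to roll. Origin mid-length on its axis; x along the axis toward its open end, which has a 20 mm bore 30 mm deep (that last 30 mm is 34 mm thick); the other end is closed and bevelled. Two or three are present; an absent one reads None
- cart3_mouth (a point): centre of the rim of cart3's open end (40 mm from its origin along its x)
- port1 (a point): foot of the left spigot on the upright manifold face at the back of the bay, 70 mm above the bench; axes as the unit's. The spigot, a 15 mm steel tube, points 28 mm from here toward the front (-x), tapered to 9 mm over its last 9 mm; spigots are 62 mm apart. A cartridge is home when its rim meets the manifold; let go, it sags 2.5 mm, behind the lip
- port2 (a point): foot of the middle spigot on the upright manifold face at the back of the bay, 70 mm above the bench; axes as the unit's. The spigot, a 15 mm steel tube, points 28 mm from here toward the front (-x), tapered to 9 mm over its last 9 mm; spigots are 62 mm apart. A cartridge is home when its rim meets the manifold; let go, it sags 2.5 mm, behind the lip
- port3 (a point): foot of the right spigot on the upright manifold face at the back of the bay, 70 mm above the bench; axes as the unit's. The spigot, a 15 mm steel tube, points 28 mm from here toward the front (-x), tapered to 9 mm over its last 9 mm; spigots are 62 mm apart. A cartridge is home when its rim meets the manifold; let go, it sags 2.5 mm, behind the lip
- specimen_jar: bystander: capped clear jar 52 mm across, 62 mm high, loose; origin under its centre
- marker: bystander: marker pen 135 mm long, 12 mm thick, lying loose; origin at its middle on the bench

How it is judged:
On the way, in this order (a step that is already met when the one before it is completed fails the run):
1. the latch is unlocked (over 1.4 rad) with the key on its spindle (value of joint latch above 1.4 rad and distance between key and spindle below 0.008 m), for 0.1 s.
2. the key is off the spindle and the panel is open beyond 1.55 rad (value of joint panel above 1.55 rad and distance between key and spindle above 0.05 m), for 0.2 s.
3. every cartridge is home on a spigot, its rim within 7 mm of a spigot's foot ((distance between cart1_mouth and port1 below 0.007 m or distance between cart1_mouth and port2 below 0.007 m or distance between cart1_mouth and port3 below 0.007 m) and (distance between cart2_mouth and port1 below 0.007 m or distance between cart2_mouth and port2 below 0.007 m or distance between cart2_mouth and port3 below 0.007 m) and (distance between cart3_mouth and port1 below 0.007 m or distance between cart3_mouth and port2 below 0.007 m or distance between cart3_mouth and port3 below 0.007 m)), for 0.2 s.
4. the panel is shut (under 0.04 rad) (value of joint panel below 0.04 rad), for 0.2 s.
5. the latch is locked (under 0.12 rad) with the key on its spindle (value of joint latch below 0.12 rad and distance between key and spindle below 0.008 m and value of joint panel below 0.04 rad), for 0.1 s.
At the end, for the whole second after the job is handed in: The panel is shut (under 0.04 rad) and locked (latch under 0.12 rad), every cartridge present is on a spigot with its rim within 7 mm of the spigot's foot, and the key rests in the dish (its foot within the dish's floor and less than 30 mm above the dish's underside) (all of step 3 and value of joint panel below 0.04 rad and value of joint latch below 0.12 rad and x of key in the frame of dish between -0.047 and 0.047 m and y of key in the frame of dish between -0.067 and 0.067 m and z of key in the frame of dish below 0.03 m and linear speed of key below 0.02 m/s); the robot touches nothing.
It fails at once if the jar is pushed more than 4 cm from its place (distance of specimen_jar from where it was at the start of the episode above 0.04 m).
It fails at once if the marker is pushed more than 4 cm from its place (distance of marker from where it was at the start of the episode above 0.04 m).
Of cart1, cart2, cart3 only 2 to 3 are there at a start; the rules pass over those that are not, and their reading is None.
At some moment in a run one of cart1, cart2, cart3 may be knocked a few centimetres aside while the robot is not near it.
It also fails if it takes over 210 s, if anything falls off the work surface, if the arm or the gripper's body presses on something with over 40 N, if the wrist force passes 120 N, or if a joint passes its speed limit or range.

## Working session

There is one attempt and no reset: what is moved stays moved. The work goes in short steps, Python scripts to look and compute and a tool call to move; the robot and the scene stay as the last step left them, time stands still between calls to the robot, and variables do not carry over. Pictures are saved under pics/ and viewed, at most 14 in all, crops included, and the job is handed in when it is done.

```bash
ls; mkdir -p pics; python3 - <<'E'
from plant import robot
import cv2,numpy as np
s=robot.sense(); print(s)
for n in ("scene","top","wrist"):
    im,d=robot.read_camera(n); cv2.imwrite(f"pics/{n}0.png",im[:,:,::-1]); np.savez(f"pics/{n}0.npz",im=im,d=d)
    print(n,robot.calibration(n))
E
```

```text
pics
plant.py
{'t': 0.0, 'joint_positions': array([ 1.12129876,  0.70706707, -0.02765027,  1.48499371,  0.02196708,
        0.9509037 , -0.07550428]), 'qvel': array([-3.86861555e-04,  3.23368807e-04, -4.32870013e-04,  1.83295089e-03,
       -9.97890488e-05,  2.80470958e-04, -7.93395681e-04]), 'tau': array([-1.92027328e-03, -8.83210158e+01,  1.23391572e+00, -2.36167234e+01,
        1.68203597e-02,  6.50900620e-03, -5.24015059e-05]), 'tcp_pos': array([ 0.22795581, -0.52759756,  0.23084903]), 'tool_rot': array([-3.07548204e+00, -6.35927392e-01,  3.19393228e-04]), 'wrist_force': array([-0.27307376,  0.51773842, -0.5212028 ]), 'torque': array([-0.04448512, -0.02042587,  0.00168365]), 'grasp_force': 0.0, 'gripper_width': 0.0854303694689621}
scene {'fovy': 46.93481583892977, 'cx': 322.1007557085486, 'cy': 203.09043742269333, 'T': array([[ 0.68014942,  0.64732058, -0.34405354,  0.90580242],
       [ 0.73295408, -0.59201802,  0.33510145, -0.38201465],
       [ 0.01323216, -0.4800945 , -0.87711697,  1.07552871],
       [ 0.  
[... 227 characters left out ...]
    [-9.99988441e-01,  4.70977649e-03,  9.67812901e-04,
         1.84769498e-02],
       [-1.74088081e-03, -1.67023690e-01, -9.85951346e-01,
         1.61654702e+00],
       [ 0.00000000e+00,  0.00000000e+00,  0.00000000e+00,
         1.00000000e+00]])}
wrist {'fovy': 65.70646984690485, 'cx': 318.22237036565406, 'cy': 198.6298007779966, 'tool_from_camera': array([[-7.24779670e-05, -9.66154733e-01, -2.57963229e-01,
         6.52241764e-02],
       [ 9.99999902e-01,  4.25846533e-05, -4.40455504e-04,
         8.87717065e-04],
       [ 4.36533445e-04, -2.57963236e-01,  9.66154635e-01,
        -1.42872147e-01],
       [ 0.00000000e+00,  0.00000000e+00,  0.00000000e+00,
         1.00000000e+00]])}
```
View pics/top0.png

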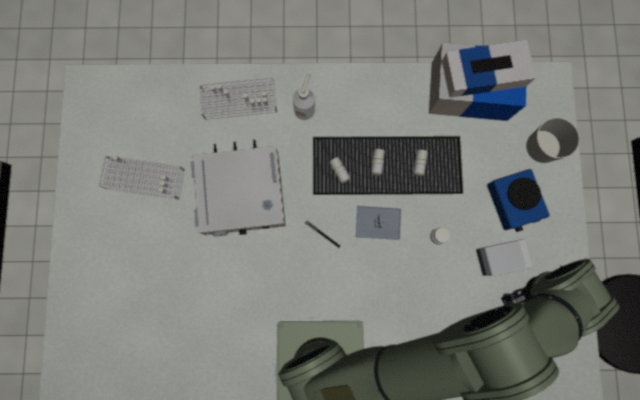

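View pics/scene0.png

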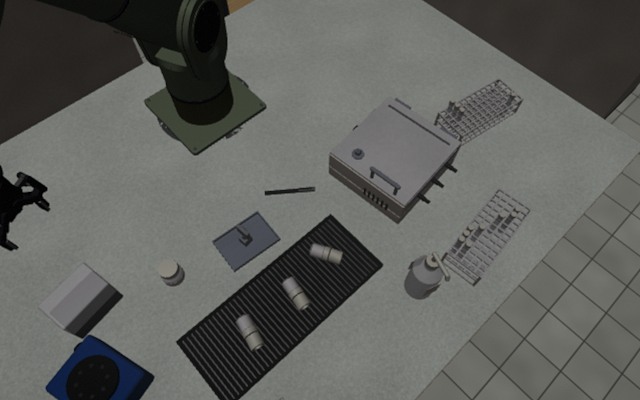

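Top view: unit near (238,190), three cartridges at (340,169), (378,161), (421,161), dish/key (378,222), marker (322,234), jar (440,236). The scene view agrees and shows the spindle (357,153) and the pull bar (385,180).

```bash
cat > h.py <<'E'
import numpy as np, cv2
from plant import robot
from scipy.spatial.transform import Rotation as R
def grab(n,name=None):
    s=robot.sense(); im,d=robot.read_camera(n); c=robot.calibration(n)
    if n=="wrist":
        T=np.eye(4); T[:3,:3]=R.from_rotvec(s["tool_rot"]).as_matrix(); T[:3,3]=s["tcp_pos"]; c["T"]=T@c["tool_from_camera"]
    c["n"]=n; c["im"]=im; c["d"]=d
    if name: cv2.imwrite(f"pics/{name}.png",im[:,:,::-1])
    return c
def rays(c,uv):
    uv=np.atleast_2d(np.asarray(uv,float)); f=200/np.tan(np.radians(c["fovy"]/2))
    p=(uv-[c["cx"],c["cy"]])/f
    if c["n"]=="wrist":
        r=np.linalg.norm(p,axis=1,keepdims=True)+1e-12
        v=np.c_[p/r*np.sin(r),np.cos(r)]; 
    else: v=np.c_[p,np.ones(len(p))]
    return c["T"][:3,3], v@c["T"][:3,:3].T
def onz(c,uv,z):
    o,v=rays(c,uv); return o+v*((z-o[2])/v[:,2])[:,None]
def proj(c,P):
    P=np.atleast_2d(P); q=(P-c["T"][:3,3])@c["T"][:3,:3]; f=200/np.tan(np.radians(c["fovy"]/2))
    if c["n"]=="wrist":
        rho=np.hypot(q[:,0],q[:,1])+1e-12; th=np.arctan2(rho,q[:,2]); p=q[:,:2]/rho[:,None]*th[:,None]
    else: p=q[:,:2]/q[:,2:]
    return p*f+[c["cx"],c["cy"]]
def cross(a,ua,b,ub):
    A=[];B=[]
    for c,u in((a,ua),(b,ub)):
        o,v=rays(c,u); v=v[0]/np.linalg.norm(v); M=np.eye(3)-np.outer(v,v); A.append(M);B.append(M@o)
    return np.linalg.lstsq(np.vstack(A),np.hstack(B),rcond=None)[0]
def crop(c,x0,y0,x1,y1,k,name): cv2.imwrite(f"pics/{name}.png",cv2.resize(c["im"][y0:y1,x0:x1,::-1],None,fx=k,fy=k,interpolation=cv2.INTER_CUBIC))
def to_tool(p,rot=None,s=None):
    "tool-axes shift from the current TCP to world point p"
    s=s or robot.sense(); return R.from_rotvec(s["tool_rot"]).as_matrix().T@(np.asarray(p)-s["tcp_pos"])
E
python3 - <<'E'
from h import *
c=grab("top"); s=grab("scene")
crop(c,185,130,465,250,2.8,"topc"); crop(s,180,90,480,360,2.2,"scenec")
for n,uv,z in(("unit corners",[[192,153],[281,148],[285,226],[198,233]],.1),("mat",[[313,137],[461,136],[462,193],[314,194]],.015),("carts",[[340,169],[378,161],[421,161]],.021),("dish",[[378,222]],.012),("jar",[[440,236]],.062),("marker",[[322,234]],.006)):
    print(n,onz(c,uv,z).round(3).tolist())
print("scene spindle/handle",onz(s,[[357,153]],.115).round(3),onz(s,[[385,180]],.133).round(3), onz(s,[[243,236]],.06).round(3))
E
```

```text
unit corners [[0.643, 0.389, 0.1], [0.657, 0.117, 0.1], [0.418, 0.104, 0.1], [0.398, 0.363, 0.1]]
mat [[0.715, 0.019, 0.015], [0.716, -0.46, 0.015], [0.529, -0.454, 0.015], [0.528, 0.017, 0.015]]
carts [[0.608, -0.066, 0.021], [0.633, -0.188, 0.021], [0.633, -0.326, 0.021]]
dish [[0.438, -0.184, 0.012]]
jar [[0.389, -0.366, 0.062]]
marker [[0.402, -0.007, 0.006]]
scene spindle/handle [[0.483 0.148 0.115]] [[0.592 0.133 0.133]] [[ 0.445 -0.196  0.06 ]]
```

View pics/topc.png

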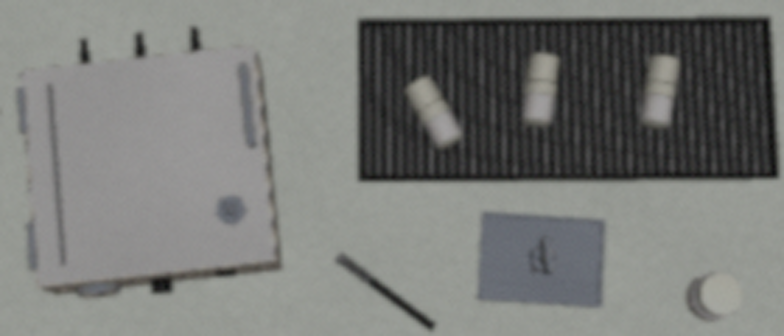

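View pics/scenec.png

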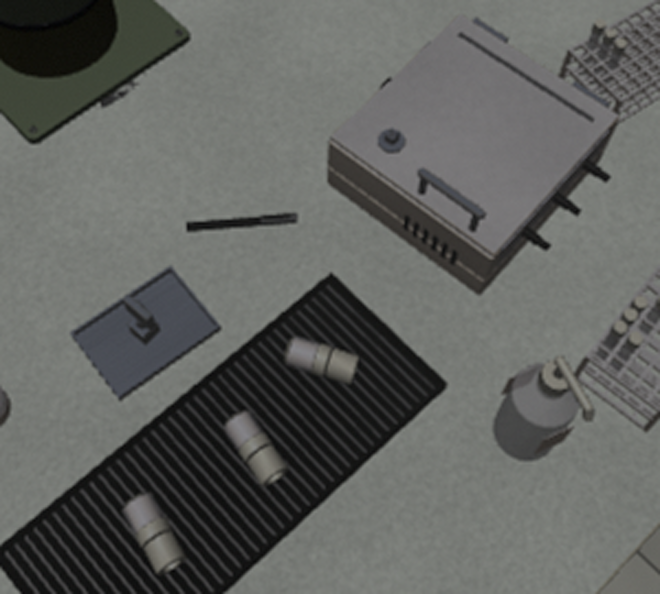

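The rows are not in the units I measure in: shifts go in units of 25 mm. I convert before sending: -0.092 m is -3.68, 0.331 m is 13.24.

>>> tcp_steps(deltas="1.32,-0.92,0,0,0,0.1;2.64,-1.84,0,0,0,0.2;4,-2.8,0,0,0,0.3;5.32,-3.68,0,0,0,0.4;6.64,-4.6,0,0,0,0.4;8,-5.52,0,0,0,0.41;9.28,-6.44,0,0,0,0.41;10.6,-7.36,0,0,0,0.41;12,-8.28,0,0,0,0.41;13.24,-9.2,0,0,0,0.41;13.24,-9.2,0,0,0,0.41;13.24,-9.2,0,0,0,0.41")

```text
t: 1.25
tcp_pos: [0.4415, -0.1836, 0.2312]
tool_rot: [-3.141, -0.003, 0.0]
wrist_force: [-0.6, -0.6, -0.8]
gripper_width: 0.0857
grasp_force: 0.0
```

```bash
python3 - <<'E'
from h import *
c=grab("wrist","w1"); print(robot.sense()["tcp_pos"],proj(c,[[.438,-.184,.004],[.44,-.19,.07]]))
E
```

```text
[ 0.44069688 -0.18523001  0.23125028] [[318.10259171 174.9113258 ]
 [323.99719702 185.02041325]]
```

View pics/w1.png

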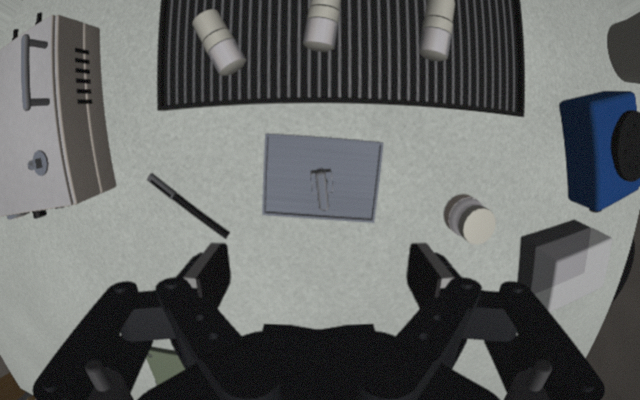

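```bash
python3 - <<'E'
from h import *
im=cv2.imread("pics/w1.png"); cv2.imwrite("pics/w1c.png",cv2.resize(im[130:225,255:390],None,fx=5,fy=5,interpolation=cv2.INTER_CUBIC))
c=np.load("pics/wrist0.npz") 
E
```

```text
(no output)
```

View pics/w1c.png

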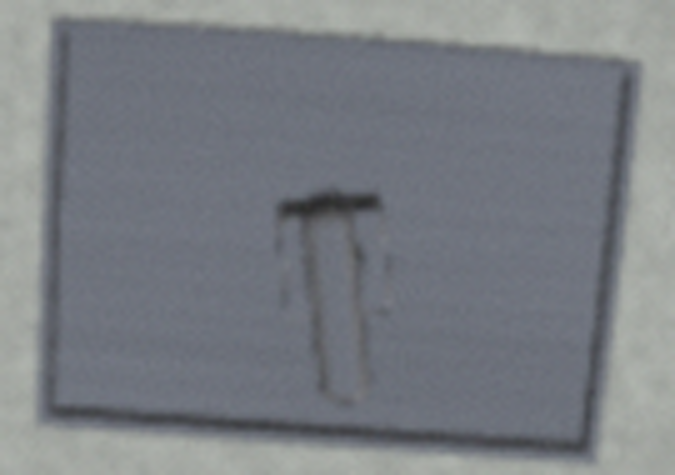

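```bash
python3 - <<'E'
from h import *
c=grab("wrist")
q=np.array([[305,212],[352,212],[368,398],[325,398]])/5+[255,130]
P=onz(c,q,.072); print(P.round(4), P.mean(0)); a=P[:2].mean(0)-P[2:].mean(0); print(np.linalg.norm(a),np.arctan2(a[1],a[0]))
u,v=np.meshgrid(np.arange(265,380),np.arange(135,222)); uv=np.c_[u.ravel(),v.ravel()]
o,r=rays(c,uv); f=200/np.tan(np.radians(c["fovy"]/2))
d=c["d"][135:222,265:380].ravel(); cam=r@c["T"][:3,:3]; X=o+r*(d/cam[:,2])[:,None]
print("dish z",np.percentile(X[:,2],[1,50,99]))
m=(X[:,2]>.060)&(X[:,2]<.085); Q=X[m]; print(m.sum(),Q.mean(0),np.median(Q[:,2])); 
r=cv2.minAreaRect((Q[:,:2]*1000).astype(np.float32)); print(r)
D=cv2.minAreaRect((onz(c,np.array([[65,30],[625,65],[590,440],[52,412]])/5+[255,130],.012)[:,:2]*1000).astype(np.float32)); print("dish",D)
E
```

```text
[[ 0.4524 -0.1837  0.072 ]
 [ 0.4524 -0.193   0.072 ]
 [ 0.4139 -0.1965  0.072 ]
 [ 0.4139 -0.1877  0.072 ]] [ 0.43313258 -0.19022436  0.072     ]
0.038640172196551546 0.09601067255082926
dish z [-0.00053218  0.00440057  0.07254814]
386 [ 0.43533678 -0.18783166  0.07146319] 0.07171948644048282
((433.6313781738281, -187.80682373046875), (40.14103698730469, 10.238529205322266), 4.840909481048584)
dish ((435.0150146484375, -189.88168334960938), (133.82810974121094, 93.92440795898438), 86.7978515625)
```

Bow of the key lies along x at yaw ≈0.09, centre (0.434,-0.189), top z 0.072. Grasp it.

To row units: 0.193 m is 7.72, -0.007 m is -0.28.

>>> tcp_steps(deltas="-0.28,0.16,1.6,0,0,-0.09;-0.28,0.16,3.2,0,0,-0.09;-0.28,0.16,4.4,0,0,-0.09;-0.28,0.16,5.6,0,0,-0.09;-0.28,0.16,6.6,0,0,-0.09;-0.28,0.16,7.2,0,0,-0.09;-0.28,0.16,7.72,0,0,-0.09;-0.28,0.16,7.72,0,0,-0.09")

```text
t: 2.02
tcp_pos: [0.4322, -0.1904, 0.0364]
tool_rot: [-3.138, -0.134, 0.004]
wrist_force: [-0.5, 0.1, 0.1]
gripper_width: 0.0857
grasp_force: 0.0
```

>>> tcp_steps(deltas="0,0,0,0,0,0;0,0,0,0,0,0;0,0,0,0,0,0;0,0,0,0,0,0;0,0,0,0,0,0;0,0,0,0,0,0;0,0,0,0,0,0;0,0,0,0,0,0", finger_gap=0, clamp_n=50)

```text
t: 2.68
tcp_pos: [0.4337, -0.1894, 0.0384]
tool_rot: [-3.138, -0.138, -0.0]
wrist_force: [1.3, 0.8, 1.1]
gripper_width: 0.0098
grasp_force: 48.8
```

>>> tcp_steps(deltas="0,0,-1.2,0,0,0;0,0,-2.8,0,0,0;0,0,-4.4,0,0,0;0,0,-6,0,0,0;0,0,-7.6,0,0,0;0,0,-8,0,0,0")

```text
t: 3.18
tcp_pos: [0.4346, -0.1899, 0.2435]
tool_rot: [3.136, 0.137, 0.009]
wrist_force: [0.3, -0.0, -0.6]
gripper_width: 0.0098
grasp_force: 48.9
```

```bash
python3 -c "
from h import *
print(robot.sense()['joint_positions'],robot.sense()['tool_rot'])"
```

```text
[ 0.25656135  0.54672681  0.1487282   1.82756349 -0.11133626  0.76903588
 -1.01971882] [3.13618482 0.13735197 0.00910418]
```

>>> tcp_steps(deltas="0.08,-1.6,0,0,0,0;0.16,-3.2,0,0,0,0;0.24,-4.8,0,0,0,0;0.32,-6.4,0,0,0,0;0.4,-8,0,0,0,0;0.48,-9.6,0,0,0,0;0.56,-11.2,0,0,0,0;0.6,-12.8,0,0,0,0;0.64,-14,0,0,0,0;0.64,-14,0,0,0,0;0.64,-14,0,0,0,0")

```text
t: 4.1
tcp_pos: [0.4185, 0.1619, 0.2381]
tool_rot: [3.138, 0.143, -0.001]
wrist_force: [-0.3, -1.2, -0.9]
gripper_width: 0.0096
grasp_force: 48.9
```

```bash
python3 - <<'E'
from h import *
c=grab("wrist","w2"); np.savez("pics/w2.npz",**{k:c[k] for k in("T","fovy","cx","cy","im","d","n")}); print(robot.sense()["tcp_pos"],robot.sense()["tool_rot"])
E
```

```text
[0.41873579 0.16054227 0.23824172] [ 3.13811938e+00  1.38989232e-01 -4.66632862e-04]
```

View pics/w2.png

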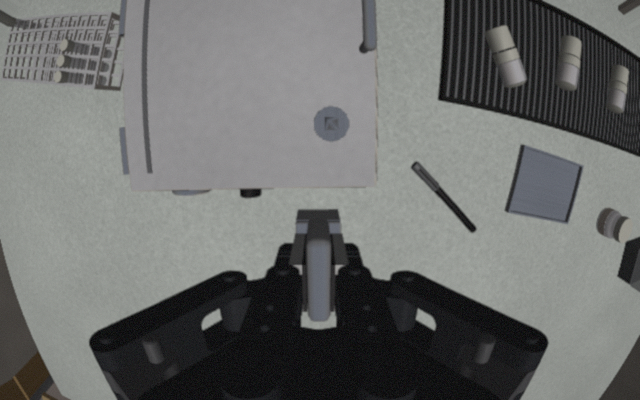

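Wrist view: escutcheon at (331,124), bar at (369,25), key held bow-up at (318,275). Measure with depth.

```bash
cat >> h.py <<'E'
def cloud(c,x0=0,y0=0,x1=640,y1=400):
    u,v=np.meshgrid(np.arange(x0,x1),np.arange(y0,y1)); uv=np.c_[u.ravel(),v.ravel()]
    o,r=rays(c,uv); d=c["d"][y0:y1,x0:x1].ravel(); cz=(r@c["T"][:3,:3])[:,2]
    return o+r*(d/cz)[:,None], uv
def rect(P): return cv2.minAreaRect((P[:,:2]*1000).astype(np.float32))
E
cat > spin.py <<'E'
from h import *
f=np.load("pics/w2.npz"); c={k:f[k] for k in f.files}; c["n"]="wrist"
X,uv=cloud(c,0,0,640,195)
s=(abs(X[:,0]-.48)<.05)&(abs(X[:,1]-.15)<.05)
pan=(X[:,2]>.09)&(X[:,2]<.104)&(X[:,1]>.08)&(X[:,1]<.42)&(X[:,0]<.7); print("panel z",np.median(X[pan,2]),rect(X[pan]))
e=s&(X[:,2]>.1)&(X[:,2]<.107); print("esc",e.sum(),X[e].mean(0),rect(X[e]))
for z in(.108,.113,.117): 
    t=s&(X[:,2]>z); print("spin",z,t.sum(),X[t].mean(0),rect(X[t]) if t.sum()>3 else 0, X[t,2].max())
h=(X[:,2]>.115)&(X[:,0]>.5)&(X[:,2]<.16)&(X[:,1]<.25); print("bar",h.sum(),X[h].mean(0),rect(X[h]),np.percentile(X[h,2],[5,50,99]))
im=np.ascontiguousarray(c["im"]); g=cv2.cvtColor(im,cv2.COLOR_RGB2GRAY)
# escutcheon contour from image
m=(cv2.absdiff(g,np.full_like(g,int(np.median(g[60:160,200:300]))))>18).astype(np.uint8)*255
cs,_=cv2.findContours(m[95:155,300:362],cv2.RETR_EXTERNAL,cv2.CHAIN_APPROX_NONE)
k=max(cs,key=cv2.contourArea); (u,v),r=cv2.minEnclosingCircle(k); E=cv2.fitEllipse(k); print("ellipse",E); print("esc by ray",onz(c,[[E[0][0]+300,E[0][1]+95]],.102))
# panel front edge line & right edge
cv2.imwrite("pics/sp.png",cv2.resize(im[95:155,300:362,::-1],None,fx=8,fy=8,interpolation=cv2.INTER_CUBIC))
fr=onz(c,[[140,190],[372,186]],.098); print("front edge yaw",np.arctan2(*(fr[0]-fr[1])[:2][::-1])-np.pi/2, fr)
E
python3 spin.py
```

```text
panel z 0.10178615362202775 ((515.9503173828125, 247.12960815429688), (210.2863006591797, 264.28558349609375), 5.821962356567383)
esc 9991 [0.47938255 0.15763804 0.10205666] ((479.9989013671875, 155.00341796875), (100.01763153076172, 89.96204376220703), 0.022732380777597427)
spin 0.108 721 [0.4827753  0.16391552 0.31037335] ((480.0836181640625, 158.29637145996094), (11.939628601074219, 16.582639694213867), 5.654398441314697) 0.3809823130250163
spin 0.113 720 [0.48277005 0.16392992 0.31065436] ((479.64227294921875, 158.25267028808594), (11.052619934082031, 16.582639694213867), 5.654398441314697) 0.3809823130250163
spin 0.117 713 [0.48276593 0.16399379 0.31255846] ((479.6406555175781, 158.25701904296875), (11.052652359008789, 16.57808494567871), 5.629183292388916) 0.3809823130250163
bar 710 [0.56265184 0.13472283 0.14023129] ((563.7225341796875, 134.26119995117188), (43.4971809387207, 11.352999687194824), 5.865926265716553) [0.13700847 0.14112479 0.14344953]
ellipse ((30.865110397338867, 28.383249282836914), (34.55326843261719, 34.881675720214844), 93.11833190917969)
esc by ray [[0.47971194 0.15540711 0.102     ]]
front edge yaw 0.1029677903992301 [[0.40069419 0.34888519 0.098     ]
 [0.42530322 0.11073307 0.098     ]]
```

View pics/sp.png

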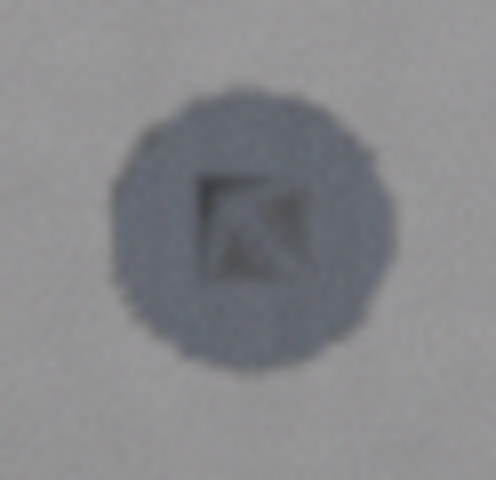

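```bash
cat > bow.py <<'E'
from h import *
f=np.load("pics/w2.npz"); c={k:f[k] for k in f.files}; c["n"]="wrist"; c["T"]=c.get("T")
X,uv=cloud(c,285,200,350,340)
T=c["T"]@np.linalg.inv(robot.calibration("wrist")["tool_from_camera"])
Y=(X-T[:3,3])@T[:3,:3]
print("z hist",np.histogram(Y[:,2],bins=np.arange(-.12,.02,.01)))
m=(Y[:,2]>-.042)&(Y[:,2]<-.026)&(abs(Y[:,1])<.01); print(m.sum(),np.median(Y[m],0),Y[m].min(0),Y[m].max(0),rect(Y[m]))
m2=m&(abs(Y[:,1])<.003); print(np.percentile(Y[m2,0],[0,2,50,98,100]))
for v in range(230,335,5):
    k=(uv[:,0]==318)&(uv[:,1]==v); print(v,c["im"][v,318],Y[k][0].round(4))
E
python3 bow.py
```

```text
z hist (array([   0,    0,    0,  288,  976,  303,  360,  732, 2768,  578,  490,
        203,  114]), array([-1.20000000e-01, -1.10000000e-01, -1.00000000e-01, -9.00000000e-02,
       -8.00000000e-02, -7.00000000e-02, -6.00000000e-02, -5.00000000e-02,
       -4.00000000e-02, -3.00000000e-02, -2.00000000e-02, -1.00000000e-02,
       -5.55111512e-17,  1.00000000e-02]))
2946 [ 0.00641544  0.0006708  -0.03369212] [-0.01986577 -0.00992588 -0.04199383] [ 0.02052179  0.00998294 -0.02600053] ((0.850067138671875, -1.256270408630371), (40.101356506347656, 19.774394989013672), 7.07666015625)
[-0.01986577 -0.01754167  0.00471064  0.01998743  0.02052179]
230 [49 49 50] [ 0.0199  0.0007 -0.0226]
235 [49 49 50] [ 0.0196  0.0007 -0.0273]
240 [77 77 79] [ 0.0194  0.0007 -0.0322]
245 [ 94  96 101] [ 0.0179  0.0007 -0.0336]
250 [101 105 112] [ 0.0161  0.0007 -0.0343]
255 [103 108 115] [ 0.0142  0.0007 -0.0347]
260 [101 107 114] [ 0.0117  0.0007 -0.034 ]
265 [100 102 113] [ 0.0089  0.0007 -0.0329]
270 [ 98 104 112] [ 0.0072  0.0007 -0.034 ]
275 [100 105 112] [ 0.005   0.0007 -0.0342]
280 [101 104 112] [ 0.0031  0.0007 -0.0348]
285 [100 104 114] [ 0.0004  0.0007 -0.0343]
290 [ 98 104 111] [-0.0023  0.0007 -0.0338]
295 [102 106 115] [-0.0053  0.0007 -0.0329]
300 [102 106 114] [-0.0077  0.0007 -0.0331]
305 [100 103 113] [-0.01    0.0007 -0.0336]
310 [101 104 112] [-0.0121  0.0007 -0.0343]
315 [ 98 104 111] [-0.0146  0.0007 -0.0346]
320 [103 104 109] [ 0.0655  0.0008 -0.1429]
325 [154 159 155] [-0.2351  0.0003  0.2373]
330 [26 30 26] [ 0.0105  0.0007 -0.0756]
```

To row units: 0.0603 m is 2.412, 0.0101 m is 0.404.

>>> tcp_steps(deltas="1.2,0.2,0,0,0,-0.012;2.4,0.4,0,0,0,-0.012;2.4,0.404,1.2,0,0,-0.012;2.412,0.404,2.2,0,0,-0.012;2.412,0.404,2.68,0,0,-0.012;2.412,0.404,2.68,0,0,-0.012;2.412,0.404,2.68,0,0,-0.012")

```text
t: 4.73
tcp_pos: [0.48, 0.1547, 0.1716]
tool_rot: [3.137, 0.154, -0.001]
wrist_force: [0.5, 0.3, -1.1]
gripper_width: 0.0095
grasp_force: 48.9
```

```bash
python3 - <<'E'
from h import *
p=[]; 
for i in range(3):
    c=grab("wrist"); s=robot.sense(); p.append(s["tcp_pos"])
print(np.mean(p,0),s["tool_rot"])
E
```

```text
[0.48032243 0.1553587  0.17232539] [-3.13721433e+00 -1.55698503e-01 -2.42698131e-03]
```

>>> tcp_steps(deltas="0,0,0.16,0,0,0;0,0,0.32,0,0,0;0,0,0.48,0,0,0;0,0,0.64,0,0,0;0,0,0.64,0,0,0")

```text
t: 5.3
tcp_pos: [0.4796, 0.1558, 0.1545]
tool_rot: [3.137, 0.157, -0.002]
wrist_force: [0.4, 0.4, -0.5]
gripper_width: 0.0096
grasp_force: 48.9
```

To row units: 0.014 m is 0.56, 0.012 m is 0.48.

>>> tcp_steps(deltas="0,0,0.12,0,0,0;0,0,0.24,0,0,0;0,0,0.36,0,0,0;0,0,0.48,0,0,0;0,0,0.56,0,0,0;0,0,0.56,0,0,0")

```text
t: 5.8
tcp_pos: [0.4798, 0.1558, 0.1409]
tool_rot: [3.138, 0.157, -0.001]
wrist_force: [-0.1, -0.0, -0.5]
gripper_width: 0.0096
grasp_force: 48.9
```

To row units: 0.001 m is 0.04.

>>> tcp_steps(deltas="0,0,0.04,0,0,-0.1;0,0,0.04,0,0,-0.2;0,0,0.04,0,0,-0.3;0,0,0.04,0,0,-0.4;0,0,0.04,0,0,-0.5;0,0,0.04,0,0,-0.6;0,0,0.04,0,0,-0.7;0,0,0.04,0,0,-0.8;0,0,0.04,0,0,-0.8")

```text
t: 6.55
tcp_pos: [0.48, 0.1561, 0.1404]
tool_rot: [-2.825, -1.373, -0.001]
wrist_force: [-0.1, 2.5, -3.8]
gripper_width: 0.0096
grasp_force: 49.0
```

>>> tcp_steps(deltas="0,0,0,0,0,-0.1;0,0,0,0,0,-0.2;0,0,0,0,0,-0.3;0,0,0,0,0,-0.4;0,0,0,0,0,-0.5;0,0,0,0,0,-0.6;0,0,0,0,0,-0.7;0,0,0,0,0,-0.8;0,0,0,0,0,-0.85;0,0,0,0,0,-0.85;0,0,0,0,0,-0.85")

```text
t: 7.47
tcp_pos: [0.4798, 0.1562, 0.1403]
tool_rot: [-2.019, -2.406, -0.001]
wrist_force: [-1.1, 4.4, -3.0]
gripper_width: 0.01
grasp_force: 49.1
```

```bash
python3 -c "
from h import *
s=robot.sense();print(s['torque'],s['joint_positions'])"
```

```text
[ 1.12613639  0.25373828 -0.01869877] [-0.20879062  0.75299223 -0.30574146  1.84458318  0.37171292  0.60015714
 -0.57157717]
```

>>> tcp_steps(deltas="0,0,0,0,0,-0.05;0,0,0,0,0,-0.1;0,0,0,0,0,-0.1")

```text
t: 7.72
tcp_pos: [0.4798, 0.1562, 0.1403]
tool_rot: [-1.892, -2.508, -0.0]
wrist_force: [-1.3, 5.1, -2.1]
gripper_width: 0.0098
grasp_force: 49.0
```

```bash
python3 -c "
from h import *
s=robot.sense();print(s['torque'])"
```

```text
[ 1.23704964  0.26146626 -0.03751681]
```

>>> tcp_steps(deltas="0,0,0,0,0,0.1;0,0,0,0,0,0.18;0,0,0,0,0,0.18")

```text
t: 7.97
tcp_pos: [0.4798, 0.1557, 0.1404]
tool_rot: [2.118, 2.32, -0.001]
wrist_force: [-0.5, 1.0, -2.4]
gripper_width: 0.0097
grasp_force: 49.5
```

```bash
python3 -c "
from h import *
s=robot.sense();print(s['torque'])"
```

```text
[ 0.35205616  0.160763   -0.03275347]
```

To row units: -0.1 m is -4, -0.09 m is -3.6.

>>> tcp_steps(deltas="0,0,-0.4,0,0,0;0,0,-0.8,0,0,0;0,0,-1.2,0,0,0;0,0,-2.4,0,0,0;0,0,-3.6,0,0,0;0,0,-4,0,0,0;0,0,-4,0,0,0")

```text
t: 8.55
tcp_pos: [0.4807, 0.1558, 0.2426]
tool_rot: [2.108, 2.326, 0.005]
wrist_force: [0.1, -0.0, -0.4]
gripper_width: 0.0097
grasp_force: 49.4
```

>>> tcp_steps(deltas="-1.48,-0.34,0,0,0,0;-3,-0.68,0,0,0,0;-4.52,-1.02,0,0,0,0;-6,-1.36,0,0,0,0;-7.52,-1.68,0,0,0,0;-9.04,-2.04,0,0,0,0;-10.52,-2.4,0,0,0,0;-12,-2.72,0,0,0,0;-13.58,-3.06,0,0,0,0;-13.58,-3.06,0,0,0,0;-13.58,-3.06,0,0,0,0")

```text
t: 9.47
tcp_pos: [0.4362, -0.1916, 0.2393]
tool_rot: [-2.113, -2.323, 0.002]
wrist_force: [1.3, 0.8, -1.0]
gripper_width: 0.0094
grasp_force: 49.4
```

>>> tcp_steps(deltas="0,0,1.6,0,0,0;0,0,3.2,0,0,0;0,0,4.8,0,0,0;0,0,6.4,0,0,0;0,0,7.4,0,0,0;0,0,7.8,0,0,0;0,0,8,0,0,0;0,0,8.08,0,0,0;0,0,8.08,0,0,0")

```text
t: 10.22
tcp_pos: [0.4371, -0.1885, 0.0385]
tool_rot: [-2.107, -2.329, 0.0]
wrist_force: [0.6, -0.6, -1.2]
gripper_width: 0.0098
grasp_force: 50.2
```

>>> tcp_steps(deltas="0,0,0,0,0,0;0,0,0,0,0,0;0,0,0,0,0,0;0,0,0,0,0,0;0,0,0,0,0,0", finger_gap=0.06)

```text
t: 10.63
tcp_pos: [0.4374, -0.1895, 0.0384]
tool_rot: [2.109, 2.328, 0.0]
wrist_force: [0.6, -0.2, -0.6]
gripper_width: 0.0603
grasp_force: 0.0
```

>>> tcp_steps(deltas="0,0,-0.8,0,0,0;0,0,-2.4,0,0,0;0,0,-4,0,0,0;0,0,-5.6,0,0,0;0,0,-7.2,0,0,0;0,0,-8.4,0,0,0")

```text
t: 11.13
tcp_pos: [0.4373, -0.1894, 0.2516]
tool_rot: [2.107, 2.328, 0.002]
wrist_force: [0.3, -0.3, -0.3]
gripper_width: 0.0597
grasp_force: 0.0
```

>>> tcp_steps(deltas="1.2,0.72,0,0,0,0.125;2.4,1.44,0,0,0,0.25;3.6,2.16,0,0,0,0.375;4.8,2.8,0,0,0,0.5;6,3.52,0,0,0,0.625;7.2,4.2,0,0,0,0.75;8.4,4.88,0,0,0,0.875;9.6,5.6,0,0,0,1;10.8,6.24,0,0,0,1.125;11.6,6.8,0,0,0,1.25;12.44,7.16,0,0,0,1.375;12.44,7.16,0,0,0,1.5")

```text
t: 12.13
tcp_pos: [0.5849, 0.1426, 0.2477]
tool_rot: [-3.128, -0.264, 0.001]
wrist_force: [-1.1, 1.1, -0.3]
gripper_width: 0.0602
grasp_force: 0.0
```

>>> tcp_steps(deltas="0,0,0,0,0,0.061;0,0,0,0,0,0.061;0,0,0,0,0,0.061")

```text
t: 12.38
tcp_pos: [0.5845, 0.1376, 0.2483]
tool_rot: [3.137, 0.175, -0.0]
wrist_force: [1.2, -0.0, 0.4]
gripper_width: 0.0599
grasp_force: 0.0
```

```bash
python3 - <<'E'
from h import *
p=[]
for i in range(3): c=grab("wrist"); p.append(robot.sense()["tcp_pos"])
s=robot.sense(); t=s["tool_rot"]; print(np.mean(p,0),2*np.arctan2(t[1],t[0])%(2*np.pi), s["joint_positions"])
X,uv=cloud(c); h=(X[:,2]>.128)&(X[:,2]<.15)&(X[:,0]>.5)&(X[:,0]<.7)&(abs(X[:,1]-.137)<.03); Q=X[h]; print(h.sum(),rect(Q)); 
T=c["T"]@np.linalg.inv(robot.calibration("wrist")["tool_from_camera"]); Y=(Q-T[:3,3])@T[:3,:3]; print(Y.min(0),Y.max(0),np.median(Y,0))
E
```

```text
[0.58465619 0.13742304 0.24839158] 0.11036206990554476 [-0.32413039  0.73336992  0.08546558  1.35877878 -0.06613372  1.05213016
 -1.68818524]
1294 ((587.3838500976562, 136.28408813476562), (89.7384033203125, 10.392515182495117), 6.153095245361328)
[-0.04229312 -0.00386844  0.10408118] [0.04744295 0.00657234 0.11274813] [0.00573801 0.00134915 0.10703946]
```

>>> tcp_steps(deltas="0.08,0.024,1.2,0,0,0.005;0.1,0.024,2.4,0,0,0.005;0.1,0.024,3.6,0,0,0.005;0.1,0.024,4.4,0,0,0.005;0.1,0.024,5,0,0,0.005;0.1,0.024,5.2,0,0,0.005;0.1,0.024,5.2,0,0,0.005")

```text
t: 13.12
tcp_pos: [0.5869, 0.1371, 0.1176]
tool_rot: [3.137, 0.164, -0.002]
wrist_force: [0.7, -0.2, 0.2]
gripper_width: 0.06
grasp_force: 0.0
```

>>> tcp_steps(deltas="0,0,0,0,0,0;0,0,0,0,0,0;0,0,0,0,0,0;0,0,0,0,0,0;0,0,0,0,0,0", finger_gap=0, clamp_n=30)

```text
t: 13.53
tcp_pos: [0.5875, 0.1373, 0.119]
tool_rot: [-3.137, -0.163, -0.002]
wrist_force: [-0.9, -1.6, 7.0]
gripper_width: 0.0098
grasp_force: 29.2
```

>>> tcp_steps(deltas="0,-0.064,-0.48,0,0,0;0,-0.216,-0.96,0,0,0;0,-0.36,-1.44,0,0,0;0,-0.528,-1.896,0,0,0;0,-0.528,-1.896,0,0,0")

```text
t: 13.95
tcp_pos: [0.5861, 0.1504, 0.1675]
tool_rot: [3.137, 0.163, 0.002]
wrist_force: [-0.2, -4.9, 0.5]
gripper_width: 0.0095
grasp_force: 30.1
```

>>> tcp_steps(deltas="0,-0.404,-0.9,0,0,0;0,-0.892,-1.756,0,0,0;0,-1.468,-2.56,0,0,0;0,-2.116,-3.3,0,0,0;0,-2.84,-3.972,0,0,0;0,-2.84,-3.972,0,0,0")

```text
t: 14.45
tcp_pos: [0.5789, 0.221, 0.269]
tool_rot: [3.135, 0.163, 0.006]
wrist_force: [-6.3, -20.3, 22.3]
gripper_width: 0.0098
grasp_force: 31.8
```

```bash
python3 - <<'E'
from h import *
c=grab("scene","s1"); X,uv=cloud(c,300,50,500,260)
Q=X@np.array([[.995,.1,0],[-.1,.995,0],[0,0,1]]).T   # unit axes
for a in np.arange(.08,.36,.03):
    m=(abs(Q[:,1]-a)<.01)&(Q[:,0]>.48)&(Q[:,0]<.7)&(Q[:,2]<.4); print(round(a,2),m.sum(),np.percentile(Q[m,2],[10,50,90]).round(3))
E
```

```text
0.08 458 [-0.     0.091  0.095]
0.11 508 [0.    0.082 0.365]
0.14 1161 [0.036 0.224 0.344]
0.17 816 [0.036 0.085 0.287]
0.2 727 [0.012 0.047 0.206]
0.23 601 [0.036 0.043 0.179]
0.26 598 [0.002 0.042 0.148]
0.29 258 [-0.001  0.082  0.129]
0.32 142 [-0.003  0.093  0.108]
0.35 67 [-0.004 -0.001  0.001]
```

The rows are not in the units I measure in: shifts go in units of 25 mm. I convert before sending: -0.003 m is -0.12, 0.0026 m is 0.104.

>>> tcp_steps(deltas="0,0.104,-0.12,0,0,0;0,0.104,-0.12,0,0,0")

```text
t: 14.67
tcp_pos: [0.5789, 0.2193, 0.2679]
tool_rot: [-3.136, -0.164, -0.001]
wrist_force: [2.0, 5.2, -5.6]
gripper_width: 0.01
grasp_force: 31.2
```

>>> tcp_steps(deltas="0,-0.44,-0.3,0,0,0;0,-0.796,-0.608,0,0,0;0,-1.24,-0.88,0,0,0;0,-1.652,-1.132,0,0,0;0,-1.652,-1.132,0,0,0")

```text
t: 15.08
tcp_pos: [0.5747, 0.2605, 0.2975]
tool_rot: [-3.137, -0.165, -0.002]
wrist_force: [-1.9, -4.1, 8.6]
gripper_width: 0.0097
grasp_force: 31.8
```

To row units: -0.0459 m is -1.836, -0.0225 m is -0.9.

>>> tcp_steps(deltas="0,-0.44,-0.232,0,0,0;0,-0.9,-0.448,0,0,0;0,-1.36,-0.64,0,0,0;0,-1.836,-0.816,0,0,0;0,-1.836,-0.816,0,0,0")

```text
t: 15.5
tcp_pos: [0.5699, 0.3066, 0.3179]
tool_rot: [-3.137, -0.165, -0.003]
wrist_force: [-2.8, -2.6, 13.2]
gripper_width: 0.0094
grasp_force: 31.8
```

>>> tcp_steps(deltas="0,-0.48,-0.136,0,0,0;0,-0.968,-0.248,0,0,0;0,-1.44,-0.328,0,0,0;0,-1.964,-0.4,0,0,0;0,-1.964,-0.4,0,0,0")

```text
t: 15.92
tcp_pos: [0.5647, 0.356, 0.3274]
tool_rot: [-3.136, -0.165, -0.003]
wrist_force: [0.3, 1.6, 9.0]
gripper_width: 0.0093
grasp_force: 31.8
```

>>> tcp_steps(deltas="0,-0.5,-0.04,0,0,0;0,-1,-0.08,0,0,0;0,-1.5,-0.06,0,0,0;0,-2.012,-0.04,0,0,0;0,-2.012,-0.04,0,0,0")

```text
t: 16.33
tcp_pos: [0.5594, 0.4061, 0.3276]
tool_rot: [-3.136, -0.166, -0.002]
wrist_force: [1.9, 3.2, 3.4]
gripper_width: 0.0099
grasp_force: 31.0
```

>>> tcp_steps(deltas="0,-0.5,0.06,0,0,0;0,-0.98,0.148,0,0,0;0,-1.48,0.24,0,0,0;0,-1.968,0.392,0,0,0;0,-1.968,0.392,0,0,0")

```text
t: 16.75
tcp_pos: [0.5541, 0.4552, 0.3173]
tool_rot: [-3.136, -0.166, -0.001]
wrist_force: [1.6, 4.5, 3.1]
gripper_width: 0.0093
grasp_force: 30.9
```

>>> tcp_steps(deltas="0,0,0,0,0,0;0,0,0,0,0,0;0,0,0,0,0,0", finger_gap=0.022)

```text
t: 17.0
tcp_pos: [0.5544, 0.4526, 0.318]
tool_rot: [-3.137, -0.163, 0.0]
wrist_force: [0.9, 0.0, 0.2]
gripper_width: 0.022
grasp_force: 0.0
```

>>> tcp_steps(deltas="0,0,-0.8,0,0,0;0,0,-1.6,0,0,0;0,0,-2.8,0,0,0;0,0,-4,0,0,0;0,0,-4,0,0,0")

```text
t: 17.42
tcp_pos: [0.5484, 0.4485, 0.416]
tool_rot: [-3.118, -0.166, -0.04]
wrist_force: [-0.3, -0.7, 1.1]
gripper_width: 0.0222
grasp_force: 0.0
```

```bash
python3 - <<'E'
from h import *
c=grab("scene","s2"); print(robot.sense()["joint_positions"])
E
```

```text
[-0.74020547  1.02017057  0.32483018  0.08348385 -0.30978601  2.02207836
 -2.17584009]
```

View pics/s2.png

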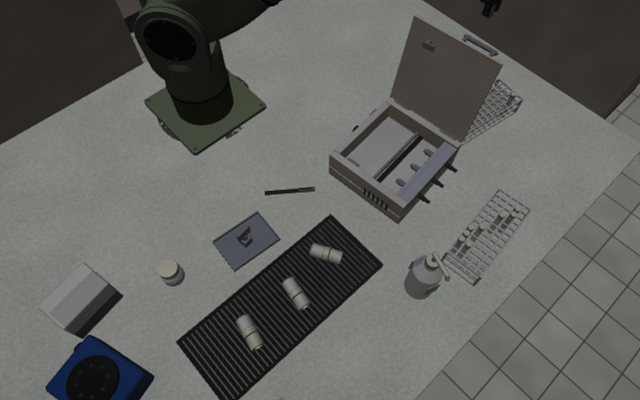

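Panel stands open past upright, three cartridges lie unchanged, spigots visible at (428,155), (415,168), (401,182). Go look at the cartridges.

To row units: 0.35 m is 14, -0.01 m is -0.4.

>>> tcp_steps(deltas="-0.12,1.2,0,0,0,0;-0.24,2.8,0,0,0,0;-0.4,4.4,0,0,0,0;-0.52,6,0,0,0,0;-0.64,7.6,0,0,0,0;-0.8,9.2,0,0,0,0;-1,10.8,0.4,0,0,0;-1.2,12.4,1.2,0,0,0;-1.36,14,2,0,0,0;-1.52,15.4,2.8,0,0,0;-1.68,16.8,3.6,0,0,0;-1.8,18,4,0,0,0", finger_gap=0.07)

```text
t: 18.47
tcp_pos: [0.5465, 0.0375, 0.3262]
tool_rot: [-3.131, -0.166, -0.009]
wrist_force: [2.2, 0.0, -0.6]
gripper_width: 0.0699
grasp_force: 0.0
```

>>> tcp_steps(deltas="-0.16,1.6,0.8,0,0,0.05;-0.32,3.2,1.2,0,0,0.1;-0.48,4.8,1.6,0,0,0.1;-0.64,6.4,2.2,0,0,0.1;-0.8,7.48,2.8,0,0,0.1;-0.8,7.48,2.8,0,0,0.1;-0.8,7.48,2.8,0,0,0.1")

```text
t: 19.05
tcp_pos: [0.5468, -0.1496, 0.2551]
tool_rot: [-3.134, -0.004, -0.006]
wrist_force: [0.6, 0.7, -0.2]
gripper_width: 0.0701
grasp_force: 0.0
```

```bash
python3 - <<'E'
from h import *
c=grab("wrist","w3"); s=robot.sense(); print(s["tcp_pos"],s["tool_rot"],s["joint_positions"])
np.savez("pics/w3.npz",**{k:c[k] for k in("T","fovy","cx","cy","im","d","n")})
E
```

```text
[ 0.54747138 -0.14820592  0.25576325] [-3.13407718 -0.00701958 -0.00888007] [ 0.05929891  0.68599494  0.30585478  1.48530224 -0.23872543  1.00333528
 -1.13794463]
```

View pics/w3.png

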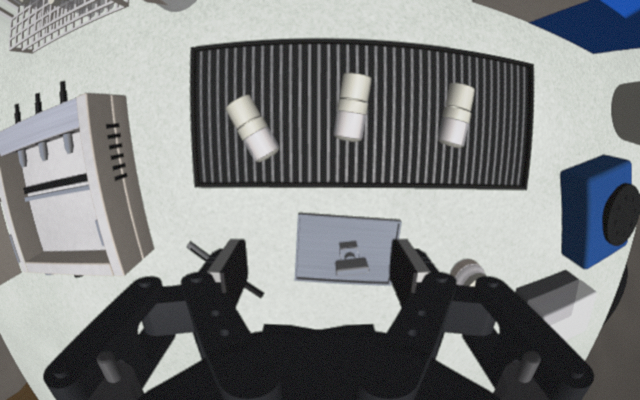

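Three cartridges at (252,128), (352,107), (458,115), each cream toward the back end, white toward the robot. Which end is open: profile by depth and a crop.

```bash
cat > carts.py <<'E'
from h import *
def carts(c,show=False):
    X,uv=cloud(c); m=(X[:,2]>.0215)&(X[:,2]<.05)&(X[:,0]>.54)&(X[:,0]<.71)&(X[:,1]>-.45)&(X[:,1]<.01)
    im=np.zeros((400,640),np.uint8); im[uv[m,1],uv[m,0]]=255
    n,l,st,_=cv2.connectedComponentsWithStats(im); out=[]
    for k in range(1,n):
        if st[k,4]<400: continue
        Q=X[l[uv[:,1],uv[:,0]]==k]; r=rect(Q); b=cv2.boxPoints(r)/1000
        e=b[1]-b[0]; f=b[2]-b[1]; a=e if np.linalg.norm(e)>np.linalg.norm(f) else f
        a=a/np.linalg.norm(a); a=a*np.sign(a[0]); ctr=np.array(r[0])/1000
        out.append((ctr,np.arctan2(a[1],a[0]),sorted(r[1])))
        print("cart",ctr.round(4),"yaw",round(np.arctan2(a[1],a[0]),3),np.round(sorted(r[1]),1))
        if show:
            s=(Q[:,:2]-ctr)@a; w=(Q[:,:2]-ctr)@[-a[1],a[0]]
            for q in np.arange(-.04,.04,.005):
                g=(s>=q)&(s<q+.005); print("  %.3f top %.4f w %.4f %.4f"%(q,np.percentile(Q[g,2],90),*np.percentile(w[g],[1,99])))
    return out
if __name__=="__main__":
    f=np.load("pics/w3.npz"); c={k:f[k] for k in f.files}; c["n"]="wrist"
    carts(c,True); crop(c,215,60,490,170,2.9,"w3c")
E
python3 carts.py
```

```text
cart [ 0.627  -0.1887] yaw -0.134 [36.5 80. ]
  -0.040 top 0.0378 w -0.0157 0.0167
  -0.035 top 0.0392 w -0.0167 0.0177
  -0.030 top 0.0393 w -0.0172 0.0178
  -0.025 top 0.0390 w -0.0166 0.0177
  -0.020 top 0.0392 w -0.0172 0.0180
  -0.015 top 0.0391 w -0.0174 0.0164
  -0.010 top 0.0390 w -0.0168 0.0167
  -0.005 top 0.0391 w -0.0174 0.0166
  -0.000 top 0.0390 w -0.0160 0.0164
  0.005 top 0.0390 w -0.0171 0.0165
  0.010 top 0.0379 w -0.0162 0.0162
  0.015 top 0.0383 w -0.0167 0.0159
  0.020 top 0.0385 w -0.0171 0.0161
  0.025 top 0.0384 w -0.0166 0.0160
  0.030 top 0.0381 w -0.0168 0.0157
  0.035 top 0.0381 w -0.0177 0.0160
cart [ 0.6236 -0.3236] yaw -0.194 [34.5 80.5]
  -0.040 top 0.0374 w -0.0148 0.0154
  -0.035 top 0.0389 w -0.0158 0.0161
  -0.030 top 0.0387 w -0.0167 0.0172
  -0.025 top 0.0389 w -0.0152 0.0164
  -0.020 top 0.0390 w -0.0149 0.0164
  -0.015 top 0.0388 w -0.0168 0.0163
  -0.010 top 0.0390 w -0.0141 0.0160
  -0.005 top 0.0387 w -0.0157 0.0169
  -0.000 top 0.0392 w -0.0152 0.0161
  0.005 top 0.0388 w -0.0139 0.0159
  0.010 top 0.0377 w -0.0149 0.0160
  0.015 top 0.0381 w -0.0129 0.0155
  0.020 top 0.0384 w -0.0141 0.0152
  0.025 top 0.0382 w -0.0134 0.0160
  0.030 top 0.0379 w -0.0141 0.0155
  0.035 top 0.0382 w -0.0129 0.0160
cart [ 0.6011 -0.0683] yaw 0.496 [36.4 80.9]
  -0.040 top 0.0375 w -0.0165 0.0148
  -0.035 top 0.0392 w -0.0176 0.0170
  -0.030 top 0.0391 w -0.0176 0.0156
  -0.025 top 0.0392 w -0.0171 0.0157
  -0.020 top 0.0390 w -0.0170 0.0160
  -0.015 top 0.0393 w -0.0174 0.0157
  -0.010 top 0.0388 w -0.0171 0.0157
  -0.005 top 0.0393 w -0.0177 0.0162
  -0.000 top 0.0396 w -0.0165 0.0157
  0.005 top 0.0389 w -0.0164 0.0163
  0.010 top 0.0382 w -0.0162 0.0160
  0.015 top 0.0385 w -0.0162 0.0152
  0.020 top 0.0379 w -0.0163 0.0162
  0.025 top 0.0386 w -0.0163 0.0168
  0.030 top 0.0382 w -0.0167 0.0164
  0.035 top 0.0384 w -0.0154 0.0166
```

View pics/w3c.png

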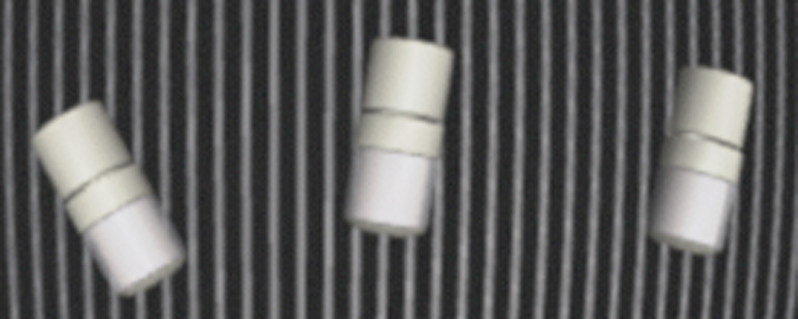

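Bevel at the near end and the thinner 30 mm at the far end: all open ends face the back. Pick the left one.

To row units: 0.2445 m is 9.78, -0.0793 m is -3.172.

>>> tcp_steps(deltas="0.5,-0.8,1.2,0,0,-0.12;1,-1.6,2.4,0,0,-0.24;1.52,-2.4,3.6,0,0,-0.36;2.052,-3.172,4.8,0,0,-0.48;2.052,-3.172,6,0,0,-0.49;2.052,-3.172,7.2,0,0,-0.49;2.052,-3.172,8.4,0,0,-0.49;2.052,-3.172,9.2,0,0,-0.49;2.052,-3.172,9.6,0,0,-0.49;2.052,-3.172,9.78,0,0,-0.49;2.052,-3.172,9.78,0,0,-0.49")

```text
t: 20.02
tcp_pos: [0.6012, -0.0667, 0.0129]
tool_rot: [-3.041, -0.769, -0.014]
wrist_force: [-0.3, 0.5, 0.9]
gripper_width: 0.07
grasp_force: 0.0
```

>>> tcp_steps(deltas="0,0,0,0,0,0;0,0,0,0,0,0;0,0,0,0,0,0;0,0,0,0,0,0;0,0,0,0,0,0", finger_gap=0, clamp_n=40)

```text
t: 20.43
tcp_pos: [0.6019, -0.0674, 0.014]
tool_rot: [-3.042, -0.767, -0.017]
wrist_force: [-2.4, 0.8, 9.6]
gripper_width: 0.0344
grasp_force: 38.8
```

>>> tcp_steps(deltas="0,0,-1.2,0,0,0;0,0,-2.8,0,0,0;0,0,-4.4,0,0,0;0,0,-6,0,0,0;0,0,-7.6,0,0,0;0,0,-9.2,0,0,0;0,0,-10,0,0,0")

```text
t: 21.02
tcp_pos: [0.5999, -0.0694, 0.2682]
tool_rot: [-3.044, -0.767, -0.023]
wrist_force: [0.7, -1.6, -0.8]
gripper_width: 0.0344
grasp_force: 41.0
```

```bash
cat >> h.py <<'E'
def go(p,yaw):
    "tool-axes shift and rotvec to reach world point p, pointing down at yaw"
    s=robot.sense(); R0=R.from_rotvec(s["tool_rot"]); c,d=np.cos(yaw),np.sin(yaw)
    R1=R.from_matrix(np.array([[c,d,0],[d,-c,0],[0,0,-1]])); print("shift",(R0.inv().apply(np.asarray(p)-s["tcp_pos"])).round(4),"turn",(R0.inv()*R1).as_rotvec().round(4))
E
python3 -c "
from h import *
go([.50,.20,.265],.104)"
```

```text
shift [ 0.0396 -0.2846  0.0034] turn [-0.0017 -0.0149  0.3896]
```

To row units: -0.2846 m is -11.384, -0.25 m is -10.

>>> tcp_steps(deltas="0.2,-1.44,0,0,-0.005,0.08;0.4,-2.88,0,0,-0.01,0.16;0.6,-4.32,0,0,-0.015,0.24;0.8,-5.76,0.04,-0.002,-0.015,0.32;1,-7.2,0.08,-0.002,-0.015,0.39;1.2,-8.64,0.12,-0.002,-0.015,0.39;1.4,-10,0.12,-0.002,-0.015,0.39;1.584,-11.384,0.12,-0.002,-0.015,0.39;1.584,-11.384,0.12,-0.002,-0.015,0.39;1.584,-11.384,0.12,-0.002,-0.015,0.39")

```text
t: 21.85
tcp_pos: [0.4986, 0.2018, 0.2612]
tool_rot: [-3.136, -0.168, 0.008]
wrist_force: [1.0, -1.5, -0.2]
gripper_width: 0.0344
grasp_force: 41.1
```

```bash
python3 - <<'E'
from h import *
c=grab("wrist","w4"); s=robot.sense(); print(s["tcp_pos"],s["tool_rot"])
np.savez("pics/w4.npz",**{k:c[k] for k in("T","fovy","cx","cy","im","d","n")})
E
```

```text
[0.4992293  0.20023052 0.2611656 ] [-3.13664143 -0.16416348  0.0079639 ]
```

View pics/w4.png

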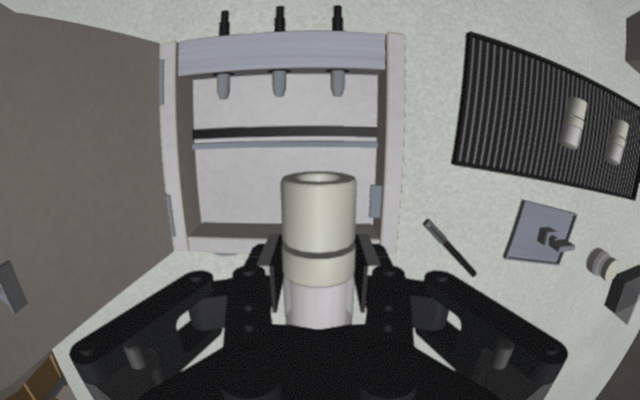

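```bash
python3 - <<'E'
from h import *
f=np.load("pics/w4.npz"); c={k:f[k] for k in f.files}; c["n"]="wrist"
X,uv=cloud(c,170,20,400,170); 
y=.104; M=np.array([[np.cos(y),np.sin(y),0],[-np.sin(y),np.cos(y),0],[0,0,1]]); Q=X@M.T
for lo,hi in((205,245),(260,300),(318,358)):
    m=(uv[:,0]>=lo)&(uv[:,0]<hi)&(uv[:,1]>66)&(uv[:,1]<106)&(Q[:,2]>.066)&(Q[:,2]<.0795)
    q=Q[m]; print(m.sum(),"x",q[:,0].min().round(4),np.percentile(q[:,0],[2,98]).round(4),"y mid",((np.percentile(q[:,1],2)+np.percentile(q[:,1],98))/2).round(4),np.percentile(q[:,1],[2,98]).round(4),"ztop",np.percentile(q[:,2],95).round(4))
# yaw from manifold front top edge: points with z .085-.1 and x min
m=(Q[:,2]>.086)&(Q[:,2]<.1)&(uv[:,1]<80)&(uv[:,0]>190)&(uv[:,0]<370); 
e=[]
for u in range(195,370,5):
    k=m&(abs(uv[:,0]-u)<3)
    if k.sum(): e.append([u,Q[k,0].min(),Q[k,1].mean(),np.median(Q[k,2])])
e=np.array(e); print(e[::5].round(4)); print("slope",np.polyfit(e[:,2],e[:,1],1))
# lip/rail heights
b=(uv[:,0]>290)&(uv[:,0]<330)&(uv[:,1]>100); 
for v in range(100,166,4):
    k=b&(uv[:,1]==v); print(v,Q[k].mean(0).round(4))
# spigot tip by ray at z=.07
print("tips",(onz(c,[[223,98],[279,97],[338,97]],.07)@M.T).round(4))
# cart in hand
Xc,_=cloud(c,275,165,365,335); T=c["T"]@np.linalg.inv(robot.calibration("wrist")["tool_from_camera"]); Y=(Xc-T[:3,3])@T[:3,:3]
m=(Y[:,2]<-.01)&(Y[:,2]>-.035)&(abs(Y[:,1])<.003); print("cart x range",Y[m].min(0),Y[m].max(0))
for a in np.arange(-.03,.05,.01):
    k=m&(abs(Y[:,0]-a)<.004); print(a.round(3),np.median(Y[k,2]).round(4))
k=(Y[:,0]>.02)&(Y[:,0]<.037)&(Y[:,2]<-.004)&(abs(Y[:,1])<.03)&(Y[:,2]>-.035); print("cart y",np.percentile(Y[k,1],[1,99]))
go([0,0,0],.104)
E
```

```text
366 x 0.6054 [0.6065 0.6337] y mid 0.2511 [0.2343 0.2678] ztop 0.0783
378 x 0.606 [0.6063 0.6331] y mid 0.1911 [0.1759 0.2064] ztop 0.0784
393 x 0.6051 [0.6058 0.6337] y mid 0.1277 [0.1124 0.143 ] ztop 0.0784
[[1.950e+02 6.332e-01 2.793e-01 8.810e-02]
 [2.200e+02 6.336e-01 2.508e-01 8.830e-02]
 [2.450e+02 6.328e-01 2.237e-01 8.840e-02]
 [2.700e+02 6.336e-01 1.977e-01 8.820e-02]
 [2.950e+02 6.328e-01 1.723e-01 8.830e-02]
 [3.200e+02 6.337e-01 1.472e-01 8.820e-02]
 [3.450e+02 6.330e-01 1.220e-01 8.830e-02]]
slope [-0.00202399  0.63365224]
100 [nan nan nan]
104 [0.5974 0.1584 0.0405]
108 [0.5924 0.1585 0.0496]
112 [0.588  0.1584 0.0402]
116 [0.5833 0.1584 0.0404]
120 [0.5786 0.1584 0.0402]
124 [0.5739 0.1584 0.0405]
128 [0.5695 0.1581 0.0495]
132 [0.565  0.1581 0.05  ]
136 [0.5604 0.1581 0.05  ]
140 [0.555  0.1584 0.0401]
144 [0.5513 0.1581 0.0516]
148 [0.5456 0.1584 0.0402]
152 [0.5408 0.1584 0.0402]
156 [0.5361 0.1584 0.0405]
160 [0.5313 0.1584 0.0402]
164 [0.5265 0.1584 0.0402]
tips [[0.6059 0.2531 0.07  ]
 [0.6042 0.1906 0.07  ]
 [0.6039 0.1278 0.07  ]]
cart x range [-0.0302504  -0.00299837 -0.02662432] [ 0.03993694  0.00299681 -0.01734854]
-0.03 -0.025
-0.02 -0.025
-0.01 -0.0247
0.0 -0.0248
0.01 -0.0236
0.02 -0.0237
0.03 -0.0235
0.04 -0.0231
cart y [-0.01560636  0.016848  ]
shift [-0.5161  0.1473  0.2636] turn [-0.0009  0.005   0.0006]<stdin>:18: RuntimeWarning: Mean of empty slice.
  ret = um.true_divide(
```

```bash
python3 -c "
from h import *
go([.5257,.3091,.12],.106)"
```

```text
shift [ 0.0384 -0.1054  0.1411] turn [-0.0009  0.005  -0.0014]
```

To row units: 0.141 m is 5.64, 0.13 m is 5.2.

>>> tcp_steps(deltas="0.48,-1.4,0.4,0,0.005,-0.001;1,-2.8,0.8,0,0.005,-0.001;1.536,-4.216,1.6,0,0.005,-0.001;1.536,-4.216,3,0,0.005,-0.001;1.536,-4.216,4.4,0,0.005,-0.001;1.536,-4.216,5.2,0,0.005,-0.001;1.536,-4.216,5.64,0,0.005,-0.001;1.536,-4.216,5.64,0,0.005,-0.001")

```text
t: 22.57
tcp_pos: [0.5258, 0.3077, 0.1181]
tool_rot: [3.137, 0.162, -0.004]
wrist_force: [-0.5, 0.2, -1.3]
gripper_width: 0.035
grasp_force: 41.1
```

```bash
python3 - <<'E'
from h import *
for i in range(3): robot.read_camera("top")
go([.5257,.3091,.0644],.106)
E
```

```text
shift [-0.0011 -0.0002  0.0568] turn [-0.0018 -0.0014 -0.0019]
```

Descend, then push in by ~38 mm along tool x.

>>> tcp_steps(deltas="-0.02,0,0.8,0,0,0;-0.02,0,1.4,0,0,0;-0.02,0,1.92,0,0,0;-0.02,0,2.26,0,0,0;-0.02,0,2.26,0,0,0;-0.02,0,2.26,0,0,0")

```text
t: 23.22
tcp_pos: [0.5257, 0.3092, 0.0641]
tool_rot: [-3.136, -0.164, -0.0]
wrist_force: [0.4, -0.3, -0.2]
gripper_width: 0.0345
grasp_force: 41.2
```

>>> tcp_steps(deltas="0.2,0,0,0,0,0;0.4,0,0,0,0,0;0.6,0,0,0,0,0;0.8,0,0,0,0,0;0.8,0,0,0,0,0")

```text
t: 23.63
tcp_pos: [0.5462, 0.3111, 0.0632]
tool_rot: [-3.136, -0.164, -0.0]
wrist_force: [-0.3, -0.8, -1.2]
gripper_width: 0.0347
grasp_force: 41.2
```

>>> tcp_steps(deltas="0.2,0,0,0,0,0;0.4,0,0,0,0,0;0.56,0,0,0,0,0;0.72,0,0,0,0,0;0.72,0,0,0,0,0")

```text
t: 24.05
tcp_pos: [0.5637, 0.3129, 0.0629]
tool_rot: [-3.137, -0.164, 0.001]
wrist_force: [0.2, -1.0, -1.3]
gripper_width: 0.0346
grasp_force: 41.2
```

To row units: 0.002 m is 0.08, 0.001 m is 0.04.

>>> tcp_steps(deltas="0.04,0,0,0,0,0;0.08,0,0,0,0,0;0.08,0,0,0,0,0")

```text
t: 24.3
tcp_pos: [0.5643, 0.3132, 0.0627]
tool_rot: [-3.137, -0.165, 0.004]
wrist_force: [-4.5, -0.8, -0.6]
gripper_width: 0.0347
grasp_force: 41.0
```

>>> tcp_steps(deltas="0.04,0,0,0,0,0;0.08,0,0,0,0,0;0.08,0,0,0,0,0")

```text
t: 24.55
tcp_pos: [0.5644, 0.3133, 0.0624]
tool_rot: [3.137, 0.165, -0.011]
wrist_force: [-16.3, -3.8, 1.8]
gripper_width: 0.0343
grasp_force: 41.4
```

>>> tcp_steps(deltas="-0.08,0,0,0,0,0;-0.08,0,0,0,0,0")

```text
t: 24.72
tcp_pos: [0.5642, 0.3133, 0.0629]
tool_rot: [-3.137, -0.165, 0.003]
wrist_force: [-4.8, -0.7, -2.6]
gripper_width: 0.0341
grasp_force: 40.9
```

>>> tcp_steps(deltas="0,0,0,0,0,0;0,0,0,0,0,0;0,0,0,0,0,0;0,0,0,0,0,0", finger_gap=0.052)

```text
t: 25.05
tcp_pos: [0.5653, 0.3133, 0.0632]
tool_rot: [-3.136, -0.164, -0.0]
wrist_force: [-0.5, -0.7, 0.0]
gripper_width: 0.052
grasp_force: 0.0
```

>>> tcp_steps(deltas="0,0,-0.6,0,0,0;0,0,-1.6,0,0,0;0,0,-3.2,0,0,0;0,0,-4.8,0,0,0;0,0,-6.4,0,0,0;0,0,-8,0,0,0;0,0,-8,0,0,0")

```text
t: 25.63
tcp_pos: [0.5672, 0.3136, 0.2708]
tool_rot: [-3.132, -0.164, -0.014]
wrist_force: [0.7, -0.6, 0.6]
gripper_width: 0.0523
grasp_force: 0.0
```

```bash
python3 - <<'E'
from h import *
from carts import carts
c=grab("wrist","w5")
X,uv=cloud(c); y=.104; M=np.array([[np.cos(y),np.sin(y),0],[-np.sin(y),np.cos(y),0],[0,0,1]]); Q=X@M.T
m=(Q[:,0]>.52)&(Q[:,0]<.632)&(abs(Q[:,1]-.2525)<.025)&(Q[:,2]>.075)&(Q[:,2]<.095); q=Q[m]; print(m.sum(),np.percentile(q,[1,50,99],axis=0).round(4))
k=abs(q[:,1]-.2525)<.004; print(np.percentile(q[k],[0,1,99,100],axis=0).round(4))
c=grab("top"); carts(c)
go([.547,-.1496,.255],0)
E
```

```text
1883 [[0.5565 0.2366 0.0753]
 [0.5936 0.2523 0.0831]
 [0.6313 0.268  0.0864]]
[[0.5549 0.2489 0.0751]
 [0.5554 0.2489 0.0763]
 [0.6315 0.2556 0.0867]
 [0.6317 0.2557 0.087 ]]
shift [-0.067   0.4584  0.0083] turn [-0.0022 -0.0017  0.1049]
```

To row units: 0.4584 m is 18.336, 0.45 m is 18.

>>> tcp_steps(deltas="-0.24,1.64,0,0,0,0.02;-0.48,3.28,0,0,0,0.04;-0.72,4.92,0,0,0,0.06;-0.96,6.56,0,0,0,0.08;-1.2,8.2,0,0,0,0.1;-1.44,9.84,0,0,0,0.105;-1.68,11.48,0,0,0,0.105;-1.92,13.12,0,0,0,0.105;-2.16,14.76,0,0,0,0.105;-2.4,16.4,0.16,0,0,0.105;-2.6,18,0.32,-0.002,-0.002,0.105;-2.68,18.336,0.32,-0.002,-0.002,0.105", finger_gap=0.07)

```text
t: 26.73
tcp_pos: [0.5447, -0.1565, 0.2532]
tool_rot: [3.138, -0.011, -0.008]
wrist_force: [-1.2, -0.7, -0.5]
gripper_width: 0.0699
grasp_force: 0.0
```

>>> tcp_steps(deltas="0,0.8,0,0,0,0;0,0.8,0,0,0,0;0,0.8,0,0,0,0")

```text
t: 26.98
tcp_pos: [0.546, -0.1703, 0.2537]
tool_rot: [3.141, -0.003, -0.006]
wrist_force: [0.3, -0.3, -1.3]
gripper_width: 0.07
grasp_force: 0.0
```

```bash
python3 - <<'E'
from carts import *
c=grab("wrist","w6"); o=carts(c)
for ctr,yaw,_ in o:
    a=np.array([np.cos(yaw),np.sin(yaw)]); go([*(ctr-.003*a+[0,.0007]),.0135],yaw)
E
```

```text
cart [ 0.6265 -0.1885] yaw -0.136 [36.  80.3]
cart [ 0.6237 -0.3238] yaw -0.214 [35.1 80.4]
shift [0.0782 0.0179 0.2401] turn [0.0009 0.0037 0.1358]
shift [0.0755 0.1529 0.2402] turn [0.0011 0.0037 0.214 ]
```

To row units: 0.2401 m is 9.604, 0.0782 m is 3.128.

>>> tcp_steps(deltas="1.04,0.24,0.8,0.001,0.004,0.07;2.08,0.48,1.6,0.001,0.004,0.136;3.128,0.716,2.8,0.001,0.004,0.136;3.128,0.716,4.4,0.001,0.004,0.136;3.128,0.716,6,0.001,0.004,0.136;3.128,0.716,7.6,0.001,0.004,0.136;3.128,0.716,8.8,0.001,0.004,0.136;3.128,0.716,9.4,0.001,0.004,0.136;3.128,0.716,9.604,0.001,0.004,0.136;3.128,0.716,9.604,0.001,0.004,0.136")

```text
t: 27.87
tcp_pos: [0.6241, -0.1875, 0.0143]
tool_rot: [3.134, -0.213, 0.001]
wrist_force: [-0.2, -0.1, 0.5]
gripper_width: 0.0701
grasp_force: 0.0
```

>>> tcp_steps(deltas="0,0,0,0,0,0;0,0,0,0,0,0;0,0,0,0,0,0;0,0,0,0,0,0;0,0,0,0,0,0", finger_gap=0, clamp_n=40)

```text
t: 28.28
tcp_pos: [0.6249, -0.1882, 0.0162]
tool_rot: [3.134, -0.214, 0.006]
wrist_force: [-1.9, 0.6, 10.6]
gripper_width: 0.0342
grasp_force: 38.7
```

>>> tcp_steps(deltas="0,0,-1.2,0,0,0;0,0,-2.8,0,0,0;0,0,-4.4,0,0,0;0,0,-6,0,0,0;0,0,-7.6,0,0,0;0,0,-9.2,0,0,0;0,0,-10,0,0,0")

```text
t: 28.87
tcp_pos: [0.6242, -0.1883, 0.2704]
tool_rot: [3.132, -0.214, 0.012]
wrist_force: [0.0, 0.1, -0.7]
gripper_width: 0.0343
grasp_force: 41.4
```

```bash
python3 -c "
from h import *
go([.50,.20,.265],.106)"
```

```text
shift [-0.1759 -0.3678  0.0035] turn [ 0.0024 -0.0073 -0.2423]
```

```bash
cat > hand.py <<'E'
from h import *
def hand():
    c=grab("wrist"); Xc,_=cloud(c,275,165,365,335); T=c["T"]@np.linalg.inv(robot.calibration("wrist")["tool_from_camera"]); Y=(Xc-T[:3,3])@T[:3,:3]
    m=(Y[:,2]<-.01)&(Y[:,2]>-.035)&(abs(Y[:,1])<.003); print("cart mouth x",np.percentile(Y[m,0],99.5).round(4))
    for a in (-.02,-.01,0,.02,.03): k=m&(abs(Y[:,0]-a)<.004); print(a,np.median(Y[k,2]).round(4),end=" ")
    k=(Y[:,0]>.02)&(Y[:,0]<.037)&(Y[:,2]<-.004)&(abs(Y[:,1])<.03)&(Y[:,2]>-.035); print("y",np.percentile(Y[k,1],[1,99]).round(4))
E
```

>>> tcp_steps(deltas="-0.76,-1.48,0,0,0,-0.08;-1.48,-2.96,0,0,0,-0.16;-2.2,-4.4,0,0,-0.004,-0.24;-2.92,-5.88,0,0.002,-0.007,-0.242;-3.64,-7.36,0,0.002,-0.007,-0.242;-4.36,-8.8,0,0.002,-0.007,-0.242;-5.08,-10.28,0,0.002,-0.007,-0.242;-5.8,-11.76,0,0.002,-0.007,-0.242;-6.52,-13.2,0,0.002,-0.007,-0.242;-7.036,-14.712,0.12,0.002,-0.007,-0.242;-7.036,-14.712,0.12,0.002,-0.007,-0.242;-7.036,-14.712,0.12,0.002,-0.007,-0.242")

```text
t: 29.87
tcp_pos: [0.4986, 0.2023, 0.2615]
tool_rot: [-3.134, -0.172, 0.008]
wrist_force: [-0.1, -1.0, -1.1]
gripper_width: 0.0346
grasp_force: 41.5
```

```bash
python3 -c "
from hand import *
hand()
y=.104;c,s=np.cos(y),np.sin(y)
for yp in(.1909,.1289): print(.555*c-yp*s,.555*s+yp*c)
go([.555*c-.1909*s,.555*s+.1909*c,.12],.106)"
```

```text
cart mouth x 0.0419
-0.02 -0.0225 -0.01 -0.0225 0 -0.0225 0.02 -0.0216 0.03 -0.0216 y [-0.0154  0.017 ]
0.5321834343957553 0.24748454932528374
0.5386198170855101 0.1858195432207594
shift [ 0.0384 -0.0429  0.1415] turn [-0.0021  0.0045  0.0007]
```

>>> tcp_steps(deltas="0.8,-0.8,0.4,-0.002,0.005,0;1.536,-1.716,1.2,-0.002,0.005,0;1.536,-1.716,2.4,-0.002,0.005,0;1.536,-1.716,3.8,-0.002,0.005,0;1.536,-1.716,5,-0.002,0.005,0;1.536,-1.716,5.66,-0.002,0.005,0;1.536,-1.716,5.66,-0.002,0.005,0;1.536,-1.716,5.66,-0.002,0.005,0")

```text
t: 30.58
tcp_pos: [0.5328, 0.2461, 0.12]
tool_rot: [3.137, 0.163, -0.0]
wrist_force: [0.3, -0.2, -1.6]
gripper_width: 0.0343
grasp_force: 41.5
```

```bash
python3 - <<'E'
from h import *
for i in range(2): robot.read_camera("top")
go([.5315,.2475,.0667],.106)
E
```

```text
shift [-0.0017 -0.0007  0.0544] turn [-0.0007 -0.0019 -0.0011]
```

To row units: 0.0542 m is 2.168, 0.047 m is 1.88.

>>> tcp_steps(deltas="-0.048,-0.016,0.8,0,0,0;-0.048,-0.016,1.4,0,0,0;-0.048,-0.016,1.88,0,0,0;-0.048,-0.016,2.168,0,0,0;-0.048,-0.016,2.168,0,0,0;-0.048,-0.016,2.168,0,0,0")

```text
t: 31.18
tcp_pos: [0.5314, 0.2476, 0.0658]
tool_rot: [-3.137, -0.166, -0.001]
wrist_force: [0.1, 0.8, -0.9]
gripper_width: 0.0345
grasp_force: 41.7
```

>>> tcp_steps(deltas="0.2,0,0,0,0,0;0.4,0,0,0,0,0;0.6,0,0,0,0,0;0.8,0,0,0,0,0;0.8,0,0,0,0,0")

```text
t: 31.6
tcp_pos: [0.5519, 0.2497, 0.0653]
tool_rot: [-3.137, -0.166, -0.001]
wrist_force: [0.0, -0.4, -1.9]
gripper_width: 0.0347
grasp_force: 41.6
```

>>> tcp_steps(deltas="0.2,0,0,0,0,0;0.4,0,0,0,0,0;0.56,0,0,0,0,0;0.64,0,0,0,0,0;0.64,0,0,0,0,0")

```text
t: 32.02
tcp_pos: [0.5671, 0.2514, 0.0651]
tool_rot: [-3.137, -0.166, 0.0]
wrist_force: [-0.3, 0.3, -1.8]
gripper_width: 0.0344
grasp_force: 41.6
```

>>> tcp_steps(deltas="0.04,0,0,0,0,0;0.08,0,0,0,0,0;0.08,0,0,0,0,0")

```text
t: 32.27
tcp_pos: [0.5685, 0.2516, 0.0651]
tool_rot: [-3.137, -0.166, 0.002]
wrist_force: [-2.8, -0.3, -1.8]
gripper_width: 0.0344
grasp_force: 41.5
```

Contact beginning; 2 mm more, relieve, release, and return to the last cartridge.

>>> tcp_steps(deltas="0.04,0,0,0,0,0;0.08,0,0,0,0,0;0.08,0,0,0,0,0")

```text
t: 32.52
tcp_pos: [0.5686, 0.2517, 0.0648]
tool_rot: [3.137, 0.167, -0.009]
wrist_force: [-15.1, -2.9, 5.5]
gripper_width: 0.0339
grasp_force: 42.1
```

>>> tcp_steps(deltas="-0.08,0,0,0,0,0;-0.08,0,0,0,0,0")

```text
t: 32.68
tcp_pos: [0.5685, 0.2517, 0.0652]
tool_rot: [-3.137, -0.166, 0.001]
wrist_force: [-5.0, 0.5, -3.5]
gripper_width: 0.0343
grasp_force: 41.4
```

>>> tcp_steps(deltas="0,0,0,0,0,0;0,0,0,0,0,0;0,0,0,0,0,0;0,0,0,0,0,0", finger_gap=0.052)

```text
t: 33.02
tcp_pos: [0.569, 0.2517, 0.0653]
tool_rot: [-3.137, -0.166, -0.0]
wrist_force: [-0.3, 0.2, 0.2]
gripper_width: 0.052
grasp_force: 0.0
```

>>> tcp_steps(deltas="0,0,-0.6,0,0,0;0,0,-1.6,0,0,0;0,0,-3.2,0,0,0;0,0,-4.8,0,0,0;0,0,-6.4,0,0,0;0,0,-7.6,0,0,0;0,0,-7.6,0,0,0")

```text
t: 33.6
tcp_pos: [0.5706, 0.2519, 0.2613]
tool_rot: [-3.134, -0.166, -0.012]
wrist_force: [-0.1, -0.4, -1.2]
gripper_width: 0.0519
grasp_force: 0.0
```

```bash
python3 -c "
from h import *
go([.547,-.3,.253],0)"
```

```text
shift [-0.0818  0.5464  0.0063] turn [-0.0029 -0.0077  0.1057]
```

To row units: 0.47 m is 18.8, 0.44 m is 17.6.

>>> tcp_steps(deltas="-0.24,1.6,0,0,0,0;-0.48,3.2,0,0,0,0.02;-0.72,4.8,0,0,0,0.04;-0.96,6.4,0,0,0,0.06;-1.2,8,0,0,0,0.08;-1.44,9.6,0,0,0,0.1;-1.68,11.2,0,0,0,0.105;-1.92,12.8,0,0,0,0.105;-2.16,14.4,0,0,0,0.105;-2.4,16,0.16,0,0,0.105;-2.64,17.6,0.24,-0.003,-0.007,0.105;-2.8,18.8,0.24,-0.003,-0.007,0.105", finger_gap=0.07)

```text
t: 34.6
tcp_pos: [0.5479, -0.2266, 0.2488]
tool_rot: [3.137, -0.002, -0.013]
wrist_force: [0.2, 1.1, 0.1]
gripper_width: 0.0701
grasp_force: 0.0
```

>>> tcp_steps(deltas="-0.08,1.4,0,0,0,0;-0.12,2.4,0,0,0,0;-0.12,2.4,0,0,0,0;-0.12,2.4,0,0,0,0")

```text
t: 34.93
tcp_pos: [0.5454, -0.2844, 0.249]
tool_rot: [3.138, -0.002, -0.012]
wrist_force: [0.5, 1.1, -0.7]
gripper_width: 0.0701
grasp_force: 0.0
```

```bash
python3 - <<'E'
from carts import *
c=grab("wrist","w7"); o=carts(c)
for ctr,yaw,_ in o:
    a=np.array([np.cos(yaw),np.sin(yaw)]); go([*(ctr-.003*a+[0,.0007]),.0135],yaw)
E
```

```text
cart [ 0.6238 -0.3247] yaw -0.179 [36.1 80. ]
shift [0.0766 0.0399 0.2352] turn [0.0034 0.0069 0.1791]
```

>>> tcp_steps(deltas="1.04,0.52,0.8,0.003,0.007,0.1;2.08,1.04,1.6,0.003,0.007,0.185;3.064,1.596,2.8,0.003,0.007,0.185;3.064,1.596,4.4,0.003,0.007,0.185;3.064,1.596,6,0.003,0.007,0.185;3.064,1.596,7.6,0.003,0.007,0.185;3.064,1.596,8.6,0.003,0.007,0.185;3.064,1.596,9.2,0.003,0.007,0.185;3.064,1.596,9.408,0.003,0.007,0.185;3.064,1.596,9.408,0.003,0.007,0.185")

```text
t: 35.82
tcp_pos: [0.6212, -0.3231, 0.0137]
tool_rot: [3.128, -0.288, 0.0]
wrist_force: [0.5, -0.4, 0.6]
gripper_width: 0.0698
grasp_force: 0.0
```

>>> tcp_steps(deltas="0,0,0,0,0,0;0,0,0,0,0,0;0,0,0,0,0,0;0,0,0,0,0,0;0,0,0,0,0,0", finger_gap=0, clamp_n=40)

```text
t: 36.23
tcp_pos: [0.6216, -0.3241, 0.0156]
tool_rot: [3.127, -0.289, 0.004]
wrist_force: [-2.1, 1.0, 10.8]
gripper_width: 0.0343
grasp_force: 38.9
```

>>> tcp_steps(deltas="0,0,-1.2,0,0,0;0,0,-2.8,0,0,0;0,0,-4.4,0,0,0;0,0,-6,0,0,0;0,0,-7.6,0,0,0;0,0,-9.2,0,0,0;0,0,-10,0,0,0")

```text
t: 36.82
tcp_pos: [0.6213, -0.324, 0.27]
tool_rot: [3.125, -0.288, 0.009]
wrist_force: [0.4, -0.8, -0.8]
gripper_width: 0.0344
grasp_force: 41.1
```

```bash
python3 -c "
from h import *
go([.50,.18,.265],.106)"
```

```text
shift [-0.2115 -0.4733  0.0022] turn [ 0.004  -0.0057 -0.2901]
```

>>> tcp_steps(deltas="-0.64,-1.44,0,0,0,-0.08;-1.28,-2.88,0,0,0,-0.16;-1.92,-4.32,0,0,0,-0.24;-2.56,-5.76,0,0.004,-0.006,-0.29;-3.2,-7.2,0,0.004,-0.006,-0.29;-3.84,-8.64,0,0.004,-0.006,-0.29;-4.48,-10.08,0,0.004,-0.006,-0.29;-5.12,-11.52,0,0.004,-0.006,-0.29;-5.76,-12.96,0,0.004,-0.006,-0.29;-6.4,-14.4,0,0.004,-0.006,-0.29;-7.08,-15.84,0,0.004,-0.006,-0.29;-7.72,-17.32,0.08,0.004,-0.006,-0.29")

```text
t: 37.82
tcp_pos: [0.5096, 0.1391, 0.2625]
tool_rot: [-3.133, -0.165, 0.006]
wrist_force: [1.0, 0.4, -1.5]
gripper_width: 0.0341
grasp_force: 41.2
```

```bash
python3 -c "
from h import *
go([.5385,.1858,.2],.106)"
```

```text
shift [ 0.0338 -0.0431  0.0626] turn [-0.0045  0.0037 -0.0005]
```

>>> tcp_steps(deltas="0.8,-0.8,0.4,-0.004,0.004,0;1.352,-1.724,1.2,-0.004,0.004,0;1.352,-1.724,2.504,-0.004,0.004,0;1.352,-1.724,3.8,-0.004,0.004,0;1.352,-1.724,5.2,-0.004,0.004,0;1.352,-1.724,5.704,-0.004,0.004,0;1.352,-1.724,5.704,-0.004,0.004,0;1.352,-1.724,5.704,-0.004,0.004,0")

```text
t: 38.48
tcp_pos: [0.5389, 0.1843, 0.1195]
tool_rot: [3.137, 0.166, -0.001]
wrist_force: [0.2, -0.5, -0.0]
gripper_width: 0.0341
grasp_force: 41.1
```

```bash
python3 - <<'E'
from hand import *
hand()
go([.5378,.1858,.0667],.106)
E
```

```text
cart mouth x 0.0423
-0.02 -0.0232 -0.01 -0.0232 0 -0.0232 0.02 -0.0223 0.03 -0.0223 y [-0.0156  0.017 ]
shift [-0.0013 -0.0014  0.0535] turn [-0.0003 -0.0005 -0.0004]
```

To row units: 0.0533 m is 2.132, 0.047 m is 1.88.

>>> tcp_steps(deltas="-0.048,-0.036,0.8,0,0,0;-0.048,-0.036,1.4,0,0,0;-0.048,-0.036,1.88,0,0,0;-0.048,-0.036,2.132,0,0,0;-0.048,-0.036,2.132,0,0,0;-0.048,-0.036,2.132,0,0,0")

```text
t: 39.03
tcp_pos: [0.5378, 0.1853, 0.0666]
tool_rot: [-3.137, -0.166, -0.0]
wrist_force: [-0.5, -0.1, -1.6]
gripper_width: 0.0342
grasp_force: 41.1
```

>>> tcp_steps(deltas="0.2,0,0,0,0,0;0.4,0,0,0,0,0;0.6,0,0,0,0,0;0.8,0,0,0,0,0;0.8,0,0,0,0,0")

```text
t: 39.45
tcp_pos: [0.5582, 0.1873, 0.0655]
tool_rot: [3.137, 0.166, -0.001]
wrist_force: [-0.3, 0.6, -1.2]
gripper_width: 0.0342
grasp_force: 41.1
```

>>> tcp_steps(deltas="0.2,0,0,0,0,0;0.4,0,0,0,0,0;0.56,0,0,0,0,0;0.64,0,0,0,0,0;0.64,0,0,0,0,0")

```text
t: 39.87
tcp_pos: [0.5734, 0.1889, 0.0652]
tool_rot: [3.137, 0.166, -0.002]
wrist_force: [0.6, -0.9, -1.1]
gripper_width: 0.0343
grasp_force: 41.1
```

>>> tcp_steps(deltas="0.04,0,0,0,0,0;0.08,0,0,0,0,0;0.08,0,0,0,0,0")

```text
t: 40.12
tcp_pos: [0.5746, 0.1891, 0.0652]
tool_rot: [3.137, 0.166, -0.004]
wrist_force: [-3.7, -0.2, -1.6]
gripper_width: 0.0346
grasp_force: 41.1
```

The rows are not in the units I measure in: shifts go in units of 25 mm. I convert before sending: 0.002 m is 0.08, 0.001 m is 0.04.

>>> tcp_steps(deltas="0.04,0,0,0,0,0;0.08,0,0,0,0,0;0.08,0,0,0,0,0")

```text
t: 40.37
tcp_pos: [0.5747, 0.1891, 0.0649]
tool_rot: [3.137, 0.166, -0.011]
wrist_force: [-16.3, -1.5, 5.7]
gripper_width: 0.0345
grasp_force: 41.9
```

>>> tcp_steps(deltas="-0.08,0,0,0,0,0;-0.08,0,0,0,0,0")

```text
t: 40.53
tcp_pos: [0.5746, 0.1892, 0.0653]
tool_rot: [3.137, 0.166, -0.003]
wrist_force: [-4.0, -0.2, -3.6]
gripper_width: 0.0346
grasp_force: 41.1
```

>>> tcp_steps(deltas="0,0,0,0,0,0;0,0,0,0,0,0;0,0,0,0,0,0;0,0,0,0,0,0", finger_gap=0.052)

```text
t: 40.87
tcp_pos: [0.5753, 0.1892, 0.0655]
tool_rot: [3.137, 0.166, -0.001]
wrist_force: [0.4, -0.5, 0.7]
gripper_width: 0.052
grasp_force: 0.0
```

>>> tcp_steps(deltas="0,0,-0.6,0,0,0;0,0,-1.6,0,0,0;0,0,-3.2,0,0,0;-1.2,0,-4.8,0,0,0;-2.4,0,-6.4,0,0,0;-2.8,0,-7.6,0,0,0;-2.8,0,-7.6,0,0,0")

```text
t: 41.45
tcp_pos: [0.5051, 0.1819, 0.2611]
tool_rot: [-3.135, -0.166, -0.007]
wrist_force: [1.2, 0.3, 1.7]
gripper_width: 0.0518
grasp_force: 0.0
```

```bash
python3 - <<'E'
from h import *
c=grab("wrist","w8")
X,uv=cloud(c); y=.104; M=np.array([[np.cos(y),np.sin(y),0],[-np.sin(y),np.cos(y),0],[0,0,1]]); Q=X@M.T
for yp in (.2525,.1905,.1285):
    m=(Q[:,0]>.5)&(Q[:,0]<.66)&(abs(Q[:,1]-yp)<.022)&(Q[:,2]>.06)&(Q[:,2]<.095); q=Q[m]
    k=abs(q[:,1]-yp)<.004; e=q[k]; f=e[e[:,0]<.63]
    print(yp,"end x",np.percentile(f[:,0],[0,1]).round(4),"top body",np.median(f[f[:,0]<.6,2]).round(4),"neck",np.median(f[f[:,0]>.607,2]).round(4))
    o=f[(f[:,0]>.60)]; print("  gap col z by x:",[np.round(np.median(e[abs(e[:,0]-x)<.0012,2]),4) if (abs(e[:,0]-x)<.0012).any() else None for x in np.arange(.624,.642,.002)])
s=robot.sense(); print(s["tcp_pos"])
E
```

```text
0.2525 end x [0.5537 0.5539] top body 0.0854 neck 0.0845
  gap col z by x: [np.float64(0.0844), np.float64(0.0846), np.float64(0.0845), np.float64(0.0844), np.float64(0.084), np.float64(0.0863), np.float64(0.0883), np.float64(0.0884), np.float64(0.0888), np.float64(0.0884)]
0.1905 end x [0.5542 0.5544] top body 0.0853 neck 0.0847
  gap col z by x: [np.float64(0.0846), np.float64(0.0841), np.float64(0.0845), np.float64(0.0847), np.float64(0.0839), np.float64(0.0876), np.float64(0.0883), np.float64(0.0881), np.float64(0.0885), np.float64(0.0884)]
0.1285 end x [0.5539 0.554 ] top body 0.0854 neck 0.0846
  gap col z by x: [np.float64(0.0846), np.float64(0.0848), np.float64(0.0849), np.float64(0.0847), np.float64(0.0836), np.float64(0.0863), np.float64(0.0885), np.float64(0.088), np.float64(0.0882), np.float64(0.0881)]
[0.50566419 0.18218271 0.25967261]
```

View pics/w8.png

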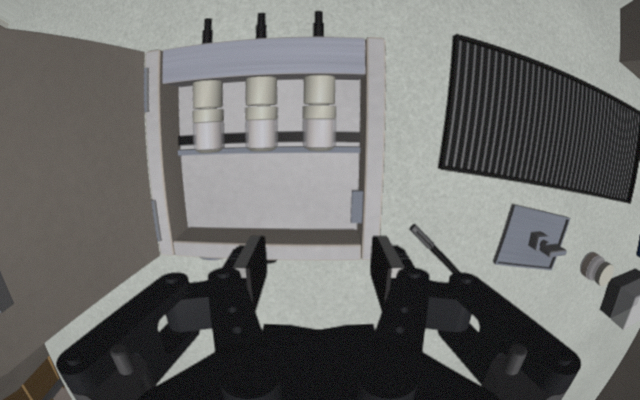

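All three cartridges at (208,115), (261,112), (319,112) sit fully against the manifold, sagged behind the lip. Now return to the bar.

```bash
python3 -c "
from h import *
go([.5395,.4510,.385],.106)"
```

```text
shift [ 0.0627 -0.264  -0.1245] turn [-0.0021 -0.0042  0.0002]
```

To row units: -0.264 m is -10.56, -0.24 m is -9.6.

>>> tcp_steps(deltas="0,0,-1.6,0,0,0;0.4,0,-3.2,0,0,0;0.8,0,-4.4,0,0,0;1.2,-1.2,-5,0,0,0;1.6,-2.8,-5,-0.002,-0.004,0;2,-4.2,-5,-0.002,-0.004,0;2.4,-5.6,-5,-0.002,-0.004,0;2.508,-7,-5,-0.002,-0.004,0;2.508,-8.4,-5,-0.002,-0.004,0;2.508,-9.6,-5,-0.002,-0.004,0;2.508,-10.56,-5,-0.002,-0.004,0;2.508,-10.56,-5,-0.002,-0.004,0", finger_gap=0.022)

```text
t: 42.5
tcp_pos: [0.5392, 0.4556, 0.3778]
tool_rot: [3.135, 0.174, -0.01]
wrist_force: [-0.5, -0.4, -1.4]
gripper_width: 0.0219
grasp_force: 0.0
```

```bash
python3 - <<'E'
from h import *
c=grab("wrist"); s=robot.sense(); print(s["joint_positions"])
go([.5395,.4510,.318],.106)
X,uv=cloud(c); T=c["T"]@np.linalg.inv(robot.calibration("wrist")["tool_from_camera"]); Y=(X-T[:3,3])@T[:3,:3]
m=(X[:,2]>.3)&(X[:,2]<.36)&(abs(Y[:,1])<.08)&(Y[:,0]>.012)&(Y[:,0]<.12)
for a in np.arange(.015,.1,.01):
    k=m&(abs(Y[:,0]-a)<.005); h,b=np.histogram(Y[k,1],bins=np.arange(-.02,.06,.004)); print(a.round(3),k.sum(),h, np.round(np.median(X[k,2]) if k.any() else 0,3))
print(b.round(3))
E
```

```text
[-0.79235085  0.97272714  0.36746595  0.35868221 -0.31340547  1.83712162
 -2.12408563]
shift [-0.0005  0.0018  0.06  ] turn [0.0027 0.0065 0.0025]
0.015 394 [  0   0   0   0  48  73  73  13   0   0   0   0   0   0 116  71   0   0
   0] 0.334
0.025 516 [  0   0   0   0  63  96  95  15   0   0   0   0   0   0 141 106   0   0
   0] 0.335
0.035 537 [  0   0   0   0  63  99 107   8   0   0   0   0   0   0 144 116   0   0
   0] 0.335
0.045 772 [  0   0   0   0  57 106 111  38  40  42  36  31  34  38 150  89   0   0
   0] 0.335
0.055 953 [  0   0   0   0  45 114 108  64  64  58  58  61  59  60 160 102   0   0
   0] 0.336
0.065 264 [  0   0   0   0   0   3   1   0   0   0   0   0   0   0 146 114   0   0
   0] 0.345
0.075 271 [  0   0   0   0   0   0   0   0   0   0   0   0   0   0 154 117   0   0
   0] 0.345
0.085 201 [  0   0   0   0   0   0   0   0   0   0   0   0   0   0 108  93   0   0
   0] 0.345
0.095 0 [0 0 0 0 0 0 0 0 0 0 0 0 0 0 0 0 0 0 0] 0
[-0.02  -0.016 -0.012 -0.008 -0.004  0.     0.004  0.008  0.012  0.016
  0.02   0.024  0.028  0.032  0.036  0.04   0.044  0.048  0.052  0.056]
```

To row units: 0.062 m is 2.48, 0.055 m is 2.2.

>>> tcp_steps(deltas="0,0.064,0.8,0.003,0.006,0.002;0,0.064,1.6,0.003,0.006,0.002;0,0.064,2.2,0.003,0.006,0.002;0,0.064,2.48,0.003,0.006,0.002;0,0.064,2.48,0.003,0.006,0.002")

```text
t: 42.97
tcp_pos: [0.5401, 0.4485, 0.3172]
tool_rot: [3.137, 0.162, -0.002]
wrist_force: [-0.0, -0.3, 0.8]
gripper_width: 0.0219
grasp_force: 0.0
```

>>> tcp_steps(deltas="0,0,0,0,0,0;0,0,0,0,0,0;0,0,0,0,0,0;0,0,0,0,0,0", finger_gap=0, clamp_n=30)

```text
t: 43.3
tcp_pos: [0.5403, 0.4494, 0.3191]
tool_rot: [-3.136, -0.163, -0.002]
wrist_force: [-2.7, 1.7, 4.5]
gripper_width: 0.0097
grasp_force: 30.3
```

>>> tcp_steps(deltas="0,0.5,-0.12,0,0,0;0,1,-0.24,0,0,0;0,1.48,-0.32,0,0,0;0,1.968,-0.392,0,0,0;0,1.968,-0.392,0,0,0")

```text
t: 43.72
tcp_pos: [0.5458, 0.3984, 0.3296]
tool_rot: [-3.136, -0.16, -0.003]
wrist_force: [-2.7, -2.4, 8.7]
gripper_width: 0.0095
grasp_force: 31.4
```

>>> tcp_steps(deltas="0,0.512,-0.04,0,0,0;0,1.012,-0.08,0,0,0;0,1.512,-0.04,0,0,0;0,2.012,0,0,0,0;0,2.012,0,0,0,0")

```text
t: 44.13
tcp_pos: [0.551, 0.348, 0.3288]
tool_rot: [-3.137, -0.159, -0.002]
wrist_force: [-1.7, -3.7, 5.4]
gripper_width: 0.0094
grasp_force: 31.1
```

>>> tcp_steps(deltas="0,0.524,0.072,0,0,0;0,0.996,0.152,0,0,0;0,1.48,0.264,0,0,0;0,1.964,0.4,0,0,0;0,1.964,0.4,0,0,0")

```text
t: 44.55
tcp_pos: [0.5561, 0.2993, 0.318]
tool_rot: [3.137, 0.159, 0.001]
wrist_force: [-0.2, -5.5, 2.5]
gripper_width: 0.0096
grasp_force: 30.9
```

>>> tcp_steps(deltas="0,0.476,0.176,0,0,0;0,0.936,0.368,0,0,0;0,1.396,0.584,0,0,0;0,1.836,0.816,0,0,0;0,1.836,0.816,0,0,0")

```text
t: 44.97
tcp_pos: [0.5608, 0.2543, 0.2971]
tool_rot: [3.137, 0.16, 0.0]
wrist_force: [2.0, -4.1, -1.8]
gripper_width: 0.0097
grasp_force: 30.9
```

To row units: 0.0408 m is 1.632, 0.0291 m is 1.164.

>>> tcp_steps(deltas="0,0.424,0.272,0,0,0;0,0.844,0.544,0,0,0;0,1.24,0.84,0,0,0;0,1.632,1.164,0,0,0;0,1.632,1.164,0,0,0")

```text
t: 45.38
tcp_pos: [0.5649, 0.2146, 0.2677]
tool_rot: [3.137, 0.161, -0.0]
wrist_force: [1.4, -2.5, -3.1]
gripper_width: 0.0096
grasp_force: 31.0
```

>>> tcp_steps(deltas="0,0.36,0.348,0,0,0;0,0.716,0.704,0,0,0;0,1.04,1.08,0,0,0;0,1.348,1.472,0,0,0;0,1.348,1.472,0,0,0")

```text
t: 45.8
tcp_pos: [0.5684, 0.1815, 0.2308]
tool_rot: [-3.137, -0.161, 0.0]
wrist_force: [1.6, -3.7, -3.2]
gripper_width: 0.0095
grasp_force: 31.5
```

To row units: 0.0889 m is 3.556, 0.0654 m is 2.616.

>>> tcp_steps(deltas="0,0.28,0.412,0,0,0;0,0.556,0.828,0,0,0;0,0.792,1.268,0,0,0;0,1.028,1.704,0,0,0;0,1.22,2.16,0,0,0;0,1.408,2.616,0,0,0;0,1.56,3.08,0,0,0;0,1.708,3.556,0,0,0;0,1.708,3.556,0,0,0")

```text
t: 46.55
tcp_pos: [0.5727, 0.1398, 0.1416]
tool_rot: [-3.137, -0.163, 0.001]
wrist_force: [1.5, -2.5, -6.1]
gripper_width: 0.0094
grasp_force: 32.6
```

>>> tcp_steps(deltas="0,0.052,0.24,0,0,0;0,0.104,0.48,0,0,0;0,0.16,0.72,0,0,0;0,0.208,0.92,0,0,0;0,0.208,0.92,0,0,0")

```text
t: 46.97
tcp_pos: [0.5739, 0.1358, 0.1204]
tool_rot: [-3.134, -0.164, -0.004]
wrist_force: [1.2, 3.9, 3.7]
gripper_width: 0.0094
grasp_force: 35.2
```

To row units: 0.002 m is 0.08, 0.001 m is 0.04.

>>> tcp_steps(deltas="0,0,0.04,0,0,0;0,0,0.08,0,0,0;0,0,0.08,0,0,0")

```text
t: 47.22
tcp_pos: [0.5741, 0.1358, 0.1198]
tool_rot: [-3.134, -0.164, -0.006]
wrist_force: [-6.1, 2.7, 29.2]
gripper_width: 0.0094
grasp_force: 38.1
```

```bash
python3 - <<'E'
from h import *
c=grab("top"); X,uv=cloud(c,185,140,290,240); y=.106; M=np.array([[np.cos(y),np.sin(y),0],[-np.sin(y),np.cos(y),0],[0,0,1]]); Q=X@M.T
for a in np.arange(.09,.3,.03):
    m=(abs(Q[:,1]-a)<.012)&(Q[:,0]>.45)&(Q[:,0]<.55)&(Q[:,2]<.13); print(round(a,2),m.sum(),np.median(Q[m,2]).round(4))
E
```

```text
0.09 0 nan
0.12 0 nan
0.15 0 nan
0.18 0 nan
0.21 0 nan
0.24 11 0.1
0.27 13 0.1037
  return _methods._mean(a, axis=axis, dtype=dtype,
  ret = ret.dtype.type(ret / rcount)
```

To row units: -0.0015 m is -0.06.

>>> tcp_steps(deltas="0,0,-0.06,0,0,0;0,0,-0.06,0,0,0")

```text
t: 47.43
tcp_pos: [0.574, 0.1358, 0.12]
tool_rot: [-3.135, -0.165, -0.005]
wrist_force: [0.6, 6.3, 11.5]
gripper_width: 0.0099
grasp_force: 36.2
```

>>> tcp_steps(deltas="0,0,0,0,0,0;0,0,0,0,0,0;0,0,0,0,0,0;0,0,0,0,0,0", finger_gap=0.05)

```text
t: 47.77
tcp_pos: [0.573, 0.1341, 0.119]
tool_rot: [-3.137, -0.163, -0.0]
wrist_force: [0.0, 0.3, -0.2]
gripper_width: 0.0502
grasp_force: 0.0
```

>>> tcp_steps(deltas="0,0,-0.8,0,0,0;0,0,-2,0,0,0;-0.8,0,-3.6,0,0,0;-2.4,0,-5.2,0,0,0;-4,0,-5.6,0,0,0;-5.2,0,-5.6,0,0,0;-6,0,-5.6,0,0,0;-6,0,-5.6,0,0,0")

```text
t: 48.43
tcp_pos: [0.4203, 0.1183, 0.26]
tool_rot: [-3.135, -0.164, 0.0]
wrist_force: [-1.0, 0.2, -0.3]
gripper_width: 0.0503
grasp_force: 0.0
```

```bash
python3 - <<'E'
from h import *
c=grab("wrist","w9"); X,uv=cloud(c); y=.106; M=np.array([[np.cos(y),np.sin(y),0],[-np.sin(y),np.cos(y),0],[0,0,1]]); Q=X@M.T
for a in np.arange(.1,.3,.03):
    m=(abs(Q[:,1]-a)<.008)&(Q[:,0]>.52)&(Q[:,0]<.62)&(Q[:,2]<.13); print(round(a,2),m.sum(),np.median(Q[m,2]).round(4))
im=c["im"]; u=proj(c,[.4797,.1556,.1055])[0]; print(u); u=u.astype(int)
g=cv2.cvtColor(im,cv2.COLOR_RGB2GRAY); s=g[u[1]-35:u[1]+35,u[0]-35:u[0]+35]; k=cv2.HoughCircles(cv2.resize(s,None,fx=4,fy=4),cv2.HOUGH_GRADIENT,1,200,param1=60,param2=15,minRadius=40,maxRadius=110)
print(k); 
if k is not None: print("esc",onz(c,[k[0,0,:2]/4+u-35],.1055))
go([.4345,-.1892,.255],1.662)
E
```

```text
0.1 1533 0.1017
0.13 1522 0.1018
0.16 1444 0.1018
0.19 1327 0.1018
0.22 1206 0.1018
0.25 1087 0.1018
0.28 1010 0.102
[285.39063159 120.68242074]
[[[149.5 144.5  61.5]]]
esc [[0.47944105 0.1536608  0.1055    ]]
shift [-0.0202  0.3074  0.0043] turn [-5.0000e-04 -2.1000e-03 -1.5576e+00]
```

>>> tcp_steps(deltas="-0.04,1.2,0,0,0,-0.12;-0.12,2.4,0,0,0,-0.24;-0.2,3.6,0,0,0,-0.36;-0.28,4.8,0,0,0,-0.48;-0.36,6,0,0,0,-0.6;-0.4,7.2,0,0,0,-0.72;-0.48,8.4,0,0,0,-0.84;-0.52,9.6,0,0,0,-0.96;-0.6,10.8,0,0,0,-1.08;-0.64,12,0,0,0,-1.2;-0.688,12.308,0,0,0,-1.32;-0.688,12.308,0,0,0,-1.44", finger_gap=0.06)

```text
t: 49.48
tcp_pos: [0.4386, -0.1924, 0.2582]
tool_rot: [-2.25, -2.193, -0.001]
wrist_force: [0.1, -0.6, -0.4]
gripper_width: 0.0602
grasp_force: 0.0
```

>>> tcp_steps(deltas="0,0,0,0,0,-0.118;0,0,0,0,0,-0.118;0,0,0,0,0,-0.118")

```text
t: 49.73
tcp_pos: [0.4388, -0.1897, 0.2585]
tool_rot: [-2.123, -2.315, -0.002]
wrist_force: [0.2, -0.1, -0.8]
gripper_width: 0.0599
grasp_force: 0.0
```

```bash
python3 - <<'E'
from h import *
c=grab("wrist","w10"); X,uv=cloud(c); m=(X[:,2]>.062)&(X[:,2]<.085)&(abs(X[:,0]-.437)<.04)&(abs(X[:,1]+.189)<.04); Q=X[m]; print(m.sum(),rect(Q),np.median(Q[:,2]))
go([.4374,-.1894,.038],1.662); print(robot.sense()["joint_positions"])
E
```

```text
331 ((436.1463928222656, -188.87744140625), (9.947704315185547, 38.78813171386719), 5.0191144943237305) 0.07165219607646467
shift [-0.     -0.0015  0.2206] turn [ 0.0005 -0.0011 -0.0051]
[ 0.44811346  0.53047378 -0.1790004   1.77785538  0.11918026  0.84377052
  0.30002192]
```

Key stands where left (yaw ≈1.66). Grasp and lift.

To row units: 0.2206 m is 8.824, 0.21 m is 8.4.

>>> tcp_steps(deltas="0,-0.06,1.6,0,0,-0.005;0,-0.06,3.2,0,0,-0.005;0,-0.06,4.8,0,0,-0.005;0,-0.06,6.4,0,0,-0.005;0,-0.06,7.6,0,0,-0.005;0,-0.06,8.4,0,0,-0.005;0,-0.06,8.824,0,0,-0.005;0,-0.06,8.824,0,0,-0.005")

```text
t: 50.45
tcp_pos: [0.4366, -0.1888, 0.0361]
tool_rot: [-2.114, -2.321, 0.001]
wrist_force: [0.0, -0.4, 0.3]
gripper_width: 0.0602
grasp_force: 0.0
```

>>> tcp_steps(deltas="0,0,0,0,0,0;0,0,0,0,0,0;0,0,0,0,0,0;0,0,0,0,0,0;0,0,0,0,0,0;0,0,0,0,0,0", finger_gap=0, clamp_n=50)

```text
t: 50.95
tcp_pos: [0.4373, -0.1894, 0.0387]
tool_rot: [2.113, 2.325, 0.002]
wrist_force: [-1.6, -0.9, 7.5]
gripper_width: 0.0096
grasp_force: 49.1
```

>>> tcp_steps(deltas="0,0,-1.2,0,0,0;0,0,-2.8,0,0,0;0,0,-4.4,0,0,0;0,0,-6,0,0,0;0,0,-7.6,0,0,0;0,0,-8,0,0,0")

```text
t: 51.45
tcp_pos: [0.4382, -0.1898, 0.2436]
tool_rot: [2.109, 2.321, 0.006]
wrist_force: [0.2, 0.6, -0.1]
gripper_width: 0.0095
grasp_force: 49.1
```

```bash
python3 - <<'E'
from h import *
c=grab("wrist"); X,_=cloud(c,285,200,350,340); T=c["T"]@np.linalg.inv(robot.calibration("wrist")["tool_from_camera"]); Y=(X-T[:3,3])@T[:3,:3]
m=(Y[:,2]>-.042)&(Y[:,2]<-.03)&(abs(Y[:,1])<.003); print("bow x",np.percentile(Y[m,0],[0,1,99,100]).round(4),"top z",np.median(Y[m,2]).round(4))
go([.4798,.1558,.172],.106+np.pi/2)
E
```

```text
bow x [-0.0199 -0.0187  0.0197  0.0204] top z -0.0333
shift [0.3403 0.0738 0.0706] turn [ 0.0065  0.0021 -0.0105]
```

>>> tcp_steps(deltas="1.52,0.32,0,0,0,0;3.04,0.64,0,0,0,0;4.56,1,0,0,0,0;6.08,1.32,0,0,0,0;7.6,1.64,0,0.003,0.002,-0.01;9.12,2,0,0.006,0.002,-0.01;10.64,2.32,0,0.006,0.002,-0.01;12.16,2.64,0,0.006,0.002,-0.01;13.612,2.952,0.8,0.006,0.002,-0.01;13.612,2.952,2,0.006,0.002,-0.01;13.612,2.952,2.76,0.006,0.002,-0.01;13.612,2.952,2.76,0.006,0.002,-0.01")

```text
t: 52.5
tcp_pos: [0.4764, 0.1564, 0.1661]
tool_rot: [-2.094, -2.331, 0.011]
wrist_force: [-0.4, -0.4, -2.2]
gripper_width: 0.0094
grasp_force: 49.0
```

```bash
python3 - <<'E'
from h import *
for i in range(3): robot.read_camera("top")
go([.4798,.1558,.1545],.106+np.pi/2)
E
```

```text
shift [-0.0006  0.0015  0.0158] turn [-0.0048 -0.003  -0.0006]
```

To row units: 0.0158 m is 0.632, 0.01 m is 0.4.

>>> tcp_steps(deltas="-0.012,0.048,0,-0.004,-0.003,0;-0.012,0.048,0.2,-0.004,-0.003,0;-0.012,0.048,0.4,-0.004,-0.003,0;-0.012,0.048,0.632,-0.004,-0.003,0;-0.012,0.048,0.632,-0.004,-0.003,0")

```text
t: 53.07
tcp_pos: [0.4788, 0.1562, 0.1527]
tool_rot: [-2.1, -2.335, 0.003]
wrist_force: [-1.1, -0.6, -1.2]
gripper_width: 0.0095
grasp_force: 49.0
```

>>> tcp_steps(deltas="0,0,0.12,0,0,0;0,0,0.24,0,0,0;0,0,0.36,0,0,0;0,0,0.48,0,0,0;0,0,0.56,0,0,0;0,0,0.56,0,0,0")

```text
t: 53.57
tcp_pos: [0.4792, 0.1563, 0.14]
tool_rot: [-2.1, -2.336, 0.001]
wrist_force: [-3.0, -1.1, 9.1]
gripper_width: 0.0096
grasp_force: 51.0
```

>>> tcp_steps(deltas="0,0,0,0,0,0.1;0,0,0,0,0,0.2;0,0,0,0,0,0.3;0,0,0,0,0,0.4;0,0,0,0,0,0.5;0,0,0,0,0,0.6;0,0,0,0,0,0.7;0,0,0,0,0,0.8;0,0,0,0,0,0.8")

```text
t: 54.32
tcp_pos: [0.4794, 0.156, 0.14]
tool_rot: [2.849, 1.323, -0.001]
wrist_force: [-1.1, -3.8, 9.2]
gripper_width: 0.0093
grasp_force: 52.2
```

>>> tcp_steps(deltas="0,0,0,0,0,0.1;0,0,0,0,0,0.2;0,0,0,0,0,0.3;0,0,0,0,0,0.4;0,0,0,0,0,0.5;0,0,0,0,0,0.6;0,0,0,0,0,0.7;0,0,0,0,0,0.8;0,0,0,0,0,0.87;0,0,0,0,0,0.87;0,0,0,0,0,0.87")

```text
t: 55.23
tcp_pos: [0.4791, 0.1561, 0.14]
tool_rot: [3.141, 0.01, -0.002]
wrist_force: [-2.2, -3.2, 11.1]
gripper_width: 0.0093
grasp_force: 51.5
```

```bash
python3 -c "
from h import *
s=robot.sense();print(s['torque'],2*np.arctan2(s['tool_rot'][1],s['tool_rot'][0]))"
```

```text
[-0.61220013  0.56488266  0.02169282] 0.006265747263615382
```

>>> tcp_steps(deltas="0,0,0,0,0,0.05;0,0,0,0,0,0.1;0,0,0,0,0,0.1")

```text
t: 55.48
tcp_pos: [0.4792, 0.1562, 0.14]
tool_rot: [3.137, -0.152, -0.002]
wrist_force: [-3.1, -1.2, 10.4]
gripper_width: 0.0092
grasp_force: 53.3
```

```bash
python3 -c "
from h import *
s=robot.sense();print(s['torque'],2*np.arctan2(s['tool_rot'][1],s['tool_rot'][0]))"
```

```text
[-0.54435814  0.58890687  0.07539626] -0.09658356347324887
```

>>> tcp_steps(deltas="0,0,-0.04,0,0,-0.1;0,0,-0.04,0,0,-0.18;0,0,-0.04,0,0,-0.18")

```text
t: 55.73
tcp_pos: [0.4792, 0.1564, 0.1407]
tool_rot: [3.138, 0.143, -0.002]
wrist_force: [-0.6, -1.2, -1.1]
gripper_width: 0.0092
grasp_force: 49.0
```

>>> tcp_steps(deltas="0,0,-0.4,0,0,0;0,0,-0.8,0,0,0;0,0,-1.2,0,0,0;0,0,-2.4,0,0,0;0,0,-3.6,0,0,0;0,0,-4,0,0,0;0,0,-4,0,0,0")

```text
t: 56.32
tcp_pos: [0.48, 0.1567, 0.2428]
tool_rot: [-3.138, -0.132, -0.003]
wrist_force: [1.0, 0.7, -0.9]
gripper_width: 0.0094
grasp_force: 49.0
```

```bash
python3 -c "
from h import *
go([.435,-.189,.24],.0875)"
```

```text
shift [-0.0739  0.3407  0.0022] turn [-0.0012 -0.002  -0.0033]
```

To row units: 0.3407 m is 13.628, 0.304 m is 12.16.

>>> tcp_steps(deltas="-0.32,1.52,0,0,0,0;-0.64,3.04,0,0,0,0;-1,4.56,0,0,0,0;-1.32,6.08,0,0,0,0;-1.64,7.6,0,0,0,0;-2,9.12,0,0,0,0;-2.32,10.64,0,0,0,0;-2.64,12.16,0,0,0,0;-2.956,13.628,0,0,0,0;-2.956,13.628,0,0,0,0;-2.956,13.628,0,0,0,0")

```text
t: 57.23
tcp_pos: [0.4344, -0.191, 0.24]
tool_rot: [-3.139, -0.127, 0.004]
wrist_force: [0.3, 1.9, -1.0]
gripper_width: 0.0098
grasp_force: 49.1
```

>>> tcp_steps(deltas="0,0,1.6,0,0,0;0,0,3.2,0,0,0;0,0,4.8,0,0,0;0,0,6.4,0,0,0;0,0,7.4,0,0,0;0,0,7.8,0,0,0;0,0,8,0,0,0;0,0,8,0,0,0")

```text
t: 57.9
tcp_pos: [0.4346, -0.1885, 0.04]
tool_rot: [-3.138, -0.136, 0.005]
wrist_force: [1.0, -0.3, -0.7]
gripper_width: 0.0094
grasp_force: 49.3
```

To row units: 0.002 m is 0.08, 0.001 m is 0.04.

>>> tcp_steps(deltas="0,0,0.04,0,0,0;0,0,0.08,0,0,0;0,0,0.08,0,0,0")

```text
t: 58.15
tcp_pos: [0.4353, -0.1893, 0.0393]
tool_rot: [3.138, 0.137, -0.001]
wrist_force: [-0.1, -0.2, -1.2]
gripper_width: 0.0093
grasp_force: 49.2
```

>>> tcp_steps(deltas="0,0,0,0,0,0;0,0,0,0,0,0;0,0,0,0,0,0;0,0,0,0,0,0;0,0,0,0,0,0", finger_gap=0.06)

```text
t: 58.57
tcp_pos: [0.435, -0.1895, 0.039]
tool_rot: [3.138, 0.136, -0.002]
wrist_force: [0.6, 1.0, -0.7]
gripper_width: 0.0604
grasp_force: 0.0
```

>>> tcp_steps(deltas="0,0,-0.8,0,0,0;0,0,-2.4,0,0,0;0,0,-4,0,0,0;0,0,-5.6,0,0,0;0,0,-7.2,0,0,0;0,0,-8.4,0,0,0;0,0,-8.4,0,0,0")

```text
t: 59.15
tcp_pos: [0.4364, -0.1902, 0.2538]
tool_rot: [3.136, 0.136, 0.008]
wrist_force: [0.8, -1.1, 0.5]
gripper_width: 0.0601
grasp_force: 0.0
```

```bash
python3 - <<'E'
from h import *
c=grab("wrist","w11"); X,uv=cloud(c); m=(X[:,2]>.062)&(X[:,2]<.085)&(abs(X[:,0]-.437)<.04)&(abs(X[:,1]+.189)<.04); Q=X[m]; print(m.sum(),rect(Q),np.median(Q[:,2]))
E
```

```text
362 ((436.2342834472656, -188.56185913085938), (40.45051574707031, 9.816779136657715), 4.773774147033691) 0.07160218672671884
```

View pics/w11.png

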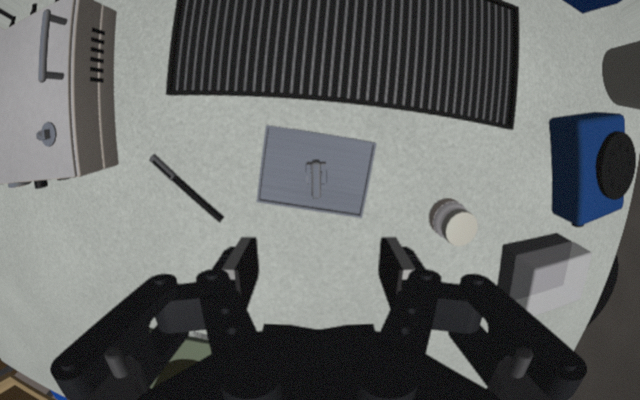

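The key stands in the dish (316,178). The panel is shut, the mat is empty, and the marker and jar haven't moved.

```bash
python3 -c "
from plant import robot
print(robot.finish_job())"
```

```text
the job is handed in; nothing more can be done
None
```

I handed the job in at about 59 s: all three cartridges are home on their spigots, the panel is shut and was turned back to locked, the key is in its dish, and the jar and marker are where they were. The hand-in returned no verdict, and I judged the lock from the key's turn and torque because the latch angle can't be read directly.

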